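# Put the magnet kit away and lock the chest

## Robot

A 7-joint arm with a two-finger parallel gripper is mounted at the origin on the work surface. World frame = base frame: x ahead of the robot, y to its left, z up, the work surface at z = 0. Lengths are in m, angles in rad, forces in N, time in s.
With the tool pointing down it reaches from about 0.425 to 0.925 m from the base axis. Payload 6.8 kg.
Tool frame: the origin (TCP) lies at the very end of the fingers, on their centre line; the grasp point (between the pads) lies 19 mm behind it; z points along the fingers, y is the line along which they close (so a half turn about z gives the same grasp; the last joint's range is limited). The gripper opens to 85 mm and grips with 20 to 120 N. Pads are 22 mm wide; open, the fingers measure 114 mm over their backs; the gripper's body (76 mm by 85 mm) begins 54 mm behind the grasp point. The pads swing forward as they close: fully open they stand 13 mm farther back than shut.
Start: joints at [1.183, 0.477, 0.022, 1.555, -0.011, 1.109, -0.083], TCP at [0.186, -0.649, 0.231] pointing down, gripper open.
Joint ranges: [-2.96, 2.96], [-0.34, 2.1], [-1.41, 1.46], [0.24, 2.44], [-1.37, 4.51], [0.17, 1.92], [-2.96, 2.96]. Speed limits (rad/s): [2.39, 2.39, 3.14, 3.14, 3.14, 3.14, 3.14].

## Interface

Orientations are given as a rotation vector (axis times angle).
In Python, from bench import monitor, optics, r gives the robot as it stands.
- The arm moves only by the shell command python3 -m crank 'ROWS' [OPENING] [FORCE]. ROWS is JSON, a list of rows, each a list of 2 entries, a list of its own where there are three numbers: the shift along the tool's x, y, z in cm, then the turn, a rotation vector about the tool's x, y, z in rad. A call has 1 to 5 rows; each row shifts and turns the commanded pose from where the row before left it, along the tool's axes as they then stand; what a row does not reach is not made up. A row lasts 1/10 s, in which the tool goes at most 50 mm and 8.59 degrees, less where a joint would pass 70% of its speed; a pose out of reach is approached as far as the arm can. A call is refused whole if a number of a shift passes 5 or a number of a turn 0.15, either way. A call with a gripper value outside its range is refused whole. OPENING is the finger opening in cm, from 0 to 8.54, set as the call begins (- or left out, the last holds). The fingers move at their own pace and stop on an object; FORCE is the grip in N (left out, the last holds). Time passes only in rows, so rows that do not move let the fingers close. It gives the time, the measured TCP pose, the force, the opening and the grip force at its end, in the units of the state.
- monitor.get_obs(): the state, without advancing time (a new reading comes with each control period).
- optics.grab_frame(name): name is "scene" or "top" or "wrist"; returns (picture, depth): 420x560x3 uint8, red, green, blue; 420x560 float32, m along the optical axis (not along the pixel's ray), 0 where there is no reading.
- optics.camera_model(name): a dict with "vertical_fov" (degrees; the focal length in pixels is half the picture's height over the tangent of half this angle, whatever the lens; pixels are square), "cx", "cy" (the principal point, pixels), "D" ([k1, k2, p1, p2, k3] as OpenCV has them; the pictures are not rectified), "R" (3x3) and "t" (3): a world point X has camera coordinates R X + t; the wrist camera has in their place "hand_eye" (4x4, takes a point from camera to tool coordinates, whose origin is the TCP and whose axes are the flange's). Camera axes: x right, y down, z forward; pixel columns grow to the right and rows downward; lengths in m; the calibration is good to about 2 mm. A picture is of the moment at which its call begins: read the wrist's pose just before it. camera_model takes no time and is no camera call.
- r.hand_in(): hands the job in; it is judged then, once.
The state is a dict: "clock": time; "joints": joint angles; "qvel": joint speeds; "tau": joint torques, N m; "tcp_pos": TCP position; "orientation": TCP orientation; "contact_force": force on the tool from outside, world axes, zero at the start; "moment": the same for the moment, N m; "grip_width": finger opening in m; "gripper_force": force on a finger pad.
Only numpy, scipy, OpenCV 4.12 (cv2) and the standard library are available. Lean on these libraries where they do the work, as an engineer would, in place of code of your own. Each camera call takes 0.05 s, during which the arm holds its last target. There are 200 camera calls.

## Task

The magnet lesson is over: stand every magnet wand that is out head-down in the wand block, one to a slot. Work the orange wedge backward out from under the chest's heavy steel lid with gentle tugs, never in one fast snatch and without lifting or prising the lid, until the wedge is clear and the lid has come down shut; then press the green catch plunger fully down to its stop for a moment to lock it. Lay the wedge flat in the yellow tray and leave everything else where it stands.

Things in the scene. Friction and masses are not known exactly. Their poses are not given: they have to be found in the camera images.
- lid_edge (a point): Middle of the lower front edge of the steel lid (180 deep, 190 wide, 8 thick, about 1.8 kg) of the fixed wooden magnet chest. x runs in the lid towards its hinge (away from the robot), y to the left. With the lid shut the point is at deck height, 50 above the counter; in front of it the deck goes on at that height as a flat ledge 105 deep, 220 wide.
- lid (a joint): Hinge of the lid at the back of the chest, rad: 0 = shut, flat on the deck; 0.10 to 0.13 with the wedge under its edge (edge height above the deck = 180 mm x angle). It falls by its own weight.
- wedge_center (a point): Orange wedge, 140 g, 155 long, 36 wide: the tail (-x end) is a block 45 long, 30 high; from there it tapers over 110 mm to 4 at the tip (+x end); underside flat. It lies on the ledge, tip about 75 under the lid's edge, tail out in front, the lid's weight on it (5 to 15 N to draw it). Point: middle of length and width, 15 above the underside; x to the tip, z up.
- plunger_top (a point): Top centre of the green round plunger head (34 across, 12 high) of the lid's spring catch, on a dark housing (44 x 44, 20 high) on the left of the ledge, just in front of the lid. Moves straight down; at rest the top is 50 above the ledge.
- plunger (a joint): Plunger travel in m: 0 = up, 0.012 = stop; the spring pushes back with 3 N at the top and 7 N at the stop and returns it when released.
- tray_in (a point): Centre of the inner floor of the fixed yellow tray for the wedge: inside 210 (x) by 120 (y), walls 5 thick, rim 22 above the counter, floor 5 above it.
- slot1 (a point): Centre of the mouth of slot 1 in the fixed wooden wand block (70 by 300, top 66 above the counter): slot 32 (x) by 47 (y), 55 deep; slots stand 60 apart along y; x away from the robot, z up. The block does not move.
- slot2 (a point): Centre of the mouth of slot 2 in the fixed wooden wand block (70 by 300, top 66 above the counter): slot 32 (x) by 47 (y), 55 deep; slots stand 60 apart along y; x away from the robot, z up. The block does not move.
- slot3 (a point): Centre of the mouth of slot 3 in the fixed wooden wand block (70 by 300, top 66 above the counter): slot 32 (x) by 47 (y), 55 deep; slots stand 60 apart along y; x away from the robot, z up. The block does not move.
- slot4 (a point): Centre of the mouth of slot 4 in the fixed wooden wand block (70 by 300, top 66 above the counter): slot 32 (x) by 47 (y), 55 deep; slots stand 60 apart along y; x away from the robot, z up. The block does not move.
- slot5 (a point): Centre of the mouth of slot 5 in the fixed wooden wand block (70 by 300, top 66 above the counter): slot 32 (x) by 47 (y), 55 deep; slots stand 60 apart along y; x away from the robot, z up. The block does not move.
- wand1_center (a point): magnet wand 1 (red), lying flat on the counter (or absent): 160 long, the magnet head the last 45 mm at its +x end, 38 wide; the rest a straight handle 26 wide; 22 thick throughout; 90 g. This point is its centre, half-way along and half-way up; x points along the wand to the head, z up from its upper face.
- wand2_center (a point): magnet wand 2 (blue), lying flat on the counter (or absent): 160 long, the magnet head the last 45 mm at its +x end, 38 wide; the rest a straight handle 26 wide; 22 thick throughout; 90 g. This point is its centre, half-way along and half-way up; x points along the wand to the head, z up from its upper face.
- wand3_center (a point): magnet wand 3 (red), lying flat on the counter (or absent): 160 long, the magnet head the last 45 mm at its +x end, 38 wide; the rest a straight handle 26 wide; 22 thick throughout; 90 g. This point is its centre, half-way along and half-way up; x points along the wand to the head, z up from its upper face.
- wand4_center (a point): magnet wand 4 (blue), lying flat on the counter (or absent): 160 long, the magnet head the last 45 mm at its +x end, 38 wide; the rest a straight handle 26 wide; 22 thick throughout; 90 g. This point is its centre, half-way along and half-way up; x points along the wand to the head, z up from its upper face.
- wand5_center (a point): magnet wand 5 (red), lying flat on the counter (or absent): 160 long, the magnet head the last 45 mm at its +x end, 38 wide; the rest a straight handle 26 wide; 22 thick throughout; 90 g. This point is its centre, half-way along and half-way up; x points along the wand to the head, z up from its upper face.
- wedge: The same wedge as a  origin at the middle of its underside, same axes.
- compass_stand: Bystander, leave alone: chrome compass stand 96 wide, 145 high; origin at the middle of its underside.
- block_magnet: Bystander, leave alone: dark ceramic block magnet 75 x 50 x 20; origin at the middle of its underside.
- keeper1: Bystander, leave alone: iron horseshoe keeper 80 x 62 x 12, flat on the counter; origin at the middle of its underside.
- keeper2: Bystander, leave alone: iron horseshoe keeper 80 x 62 x 12, flat on the counter; origin at the middle of its underside.
- filings_jar: Bystander, leave alone: closed jar 68 across, 90 high; origin at the middle of its underside.
- beaker: Bystander, leave alone: glass beaker 70 across, 90 high; origin at the middle of its underside.
Things that resemble listed ones, but are neither listed nor needed, are in the scene too. What is shaped like the part that bears wand1_center but black is not meant.

How it is judged:
By the outcome, as a careful person would: the job done as asked, in the order asked, and still so for the second after the job is handed in, with the robot touching nothing.
Of wand1, wand2, wand3, wand4, wand5 only 3 to 5 are there at a start; the rules pass over those that are not, and their reading is None.
At some moment in a run one of wand1, wand2, wand3, wand4, wand5 may be knocked a few centimetres aside while the robot is not near it.
Once in a run the grip may slacken for a moment while it holds something.
It also fails if it takes over 210 s, if anything falls off the work surface, if the arm or the gripper's body presses on something with over 40 N, if the wrist force passes 120 N, or if a joint passes its speed limit or range.

## Working session

There is one attempt and no reset: what is moved stays moved. The work goes in short steps, Python scripts to look and compute and a shell command to move; the robot and the scene stay as the last step left them, time stands still between calls to the robot, and variables do not carry over. Pictures are saved under pics/ and viewed, at most 14 in all, crops included, and the job is handed in when it is done.

```bash
ls; mkdir -p pics; python3 - <<'E'
from bench import monitor, optics, r
import cv2,numpy as np
print(monitor.get_obs())
for n in ("scene","top"):
    im,d=optics.grab_frame(n); cv2.imwrite(f"pics/{n}0.png",im[:,:,::-1]); np.savez(f"{n}0.npz",im=im,d=d)
for n in ("scene","top","wrist"):
    print(n,optics.camera_model(n))
E
```

```text
pics
{'clock': 0.0, 'joints': array([ 1.18285174,  0.47777324,  0.02234778,  1.55648135, -0.0115311 ,
        1.10930264, -0.08308325]), 'qvel': array([ 3.94801496e-05, -8.34331311e-05, -1.75010661e-03, -1.89956467e-03,
        6.47445980e-04, -1.18739833e-03, -9.65194273e-04]), 'tau': array([ 8.07487122e-04, -5.96462667e+01,  1.60864189e+00, -2.81201077e+01,
        1.25771749e-02,  9.40417754e-03,  5.92577592e-06]), 'tcp_pos': array([ 0.18625916, -0.64815969,  0.23033126]), 'orientation': array([-3.10910346e+00, -4.37921347e-01,  5.75678357e-04]), 'contact_force': array([-0.01629044, -0.50853396,  0.01027614]), 'moment': array([ 0.01016515,  0.04955822, -0.03376093]), 'gripper_force': 0.0, 'grip_width': 0.085599810545711}
scene {'vertical_fov': 56.57340345079833, 'cx': 279.9771801655803, 'cy': 210.20790008716298, 'D': array([-0.11356587,  0.        ,  0.        ,  0.        ,  0.        ]), 'R': array([[ 0.89026791,  0.45543278,  0.00200799],
       [ 0.3392787 , -0.66025883, -0.67003599],
       [-0.30383056,  0.59719281, -0.7423259 ]]), 't': array([-0.45677424, -0.12283949,  1.28
[... 200 characters left out ...]
 -0.99991757, -0.01074108],
       [-0.99770632, -0.00629505, -0.06739788],
       [ 0.06732471,  0.01119056, -0.99766836]]), 't': array([-0.00175807,  0.50505221,  1.24683851])}
wrist {'vertical_fov': 60.21018619353588, 'cx': 279.63295181657475, 'cy': 201.14729392112594, 'D': array([-0.0348494,  0.       ,  0.       ,  0.       ,  0.       ]), 'hand_eye': array([[ 4.54062023e-04, -9.63500714e-01, -2.67705375e-01,
         6.88075843e-02],
       [ 9.99999845e-01,  3.51003045e-04,  4.32827573e-04,
        -7.00121468e-04],
       [-3.23064274e-04, -2.67705530e-01,  9.63500724e-01,
        -1.41624979e-01],
       [ 0.00000000e+00,  0.00000000e+00,  0.00000000e+00,
         1.00000000e+00]])}
```

View pics/top0.png

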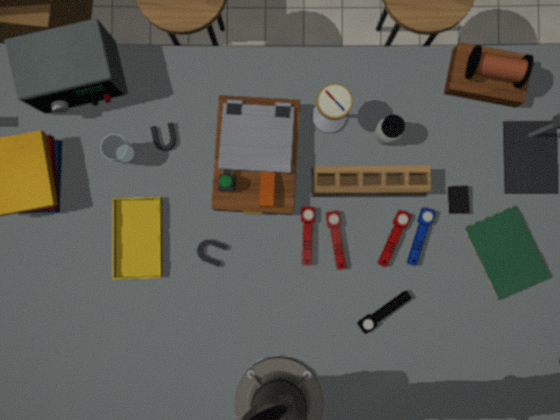

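View pics/scene0.png

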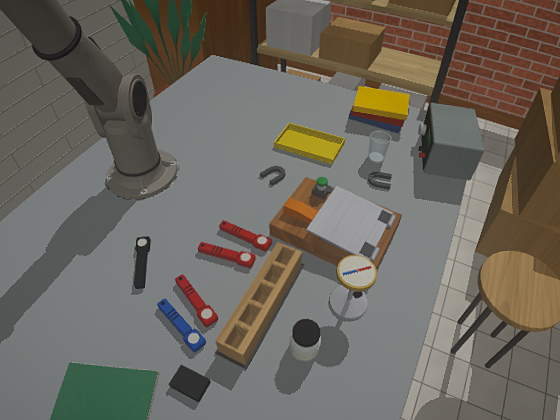

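The top view shows three red wands at about (308,235), (336,240) and (395,238), and one blue at (421,236). The black lookalike at (385,311) isn't meant. The block is at (372,180), the chest at (257,150), the wedge at (267,188), the plunger at (226,182) and the tray at (137,238).

```bash
cat > h.py <<'E'
from bench import monitor, optics, r
import cv2, numpy as np
from scipy.spatial.transform import Rotation as Ro
np.set_printoptions(precision=4,suppress=True)
def cam(n,pose=None):
    m=optics.camera_model(n); f=210/np.tan(np.radians(m["vertical_fov"]/2))
    K=np.array([[f,0,m["cx"]],[0,f,m["cy"]],[0,0,1]])
    if n=="wrist":
        p,o=pose; T=np.eye(4);T[:3,:3]=Ro.from_rotvec(o).as_matrix();T[:3,3]=p
        W=T@m["hand_eye"]; return K,m["D"],W[:3,:3],W[:3,3]
    return K,m["D"],m["R"].T,-m["R"].T@m["t"]
def plane(c,uv,z):   # pixels -> world points on plane z
    K,D,R,o=c; q=cv2.undistortPoints(np.float64(uv).reshape(-1,1,2),K,D).reshape(-1,2)
    d=np.c_[q,np.ones(len(q))]@R.T; return o+d*((z-o[2])/d[:,2])[:,None]
def bydepth(c,uv,dep):
    K,D,R,o=c; q=cv2.undistortPoints(np.float64(uv).reshape(-1,1,2),K,D).reshape(-1,2)
    return o+(np.c_[q,np.ones(len(q))]*np.float64(dep).reshape(-1,1))@R.T
def proj(c,X):
    K,D,R,o=c; Xc=(np.atleast_2d(X)-o)@R
    return cv2.projectPoints(Xc,np.zeros(3),np.zeros(3),K,D)[0].reshape(-1,2)
RNG=dict(red=[((0,130,60),(7,255,255)),((172,130,60),(180,255,255))],blue=[((100,130,50),(130,255,255))],
 yellow=[((22,120,60),(35,255,255))],orange=[((7,190,110),(17,255,255))],green=[((45,120,30),(80,255,255))])
def mask(im,col):
    h=cv2.cvtColor(im,cv2.COLOR_RGB2HSV); m=0
    for lo,hi in RNG[col]: m=m|cv2.inRange(h,np.array(lo),np.array(hi))
    return m
def blobs(im,col,amin=60):
    cs,_=cv2.findContours(mask(im,col),cv2.RETR_EXTERNAL,cv2.CHAIN_APPROX_NONE)
    return [k for k in cs if cv2.contourArea(k)>amin]
def shot(n,name):
    s=monitor.get_obs(); im,d=optics.grab_frame(n); cv2.imwrite(f"pics/{name}.png",im[:,:,::-1])
    return im,d,cam(n,(s["tcp_pos"],s["orientation"])),s
def rect(c,k,z):
    P=plane(c,k.reshape(-1,2),z)[:,:2]; (cx,cy),(w,h),a=cv2.minAreaRect(np.float32(P*1000))
    if w<h: w,h,a=h,w,a+90
    return np.array([cx,cy])/1000,w,h,a
E
python3 - <<'E'
from h import *
z=np.load("top0.npz");im,d=z["im"],z["d"];c=cam("top")
for col,zz in (("red",.022),("blue",.022),("yellow",.022),("orange",.08),("green",.1)):
    for k in blobs(im,col):
        u=k.reshape(-1,2).mean(0); p,w,h,a=rect(c,k,zz); print(col,u,"c",p,"LxW",w,h,"ang",a, "z",bydepth(c,[u],d[int(u[1]),int(u[0])])[0])
# block outline
X=bydepth(c,np.mgrid[0:560,0:420].reshape(2,-1).T,d.T.ravel()); H=X[:,2].reshape(560,420).T
np.save("H.npy",H)
m=((H>.058)&(H<.075)).astype(np.uint8)*255; m[:,:305]=0;m[:150]=0;m[200:]=0;m[:,440:]=0
for k in cv2.findContours(m,cv2.RETR_TREE,1)[0]:
    if cv2.contourArea(k)>40: print("block",rect(c,k,.066))
for n,(u,v) in dict(lid=(255,150),deckR=(285,190),deckF=(250,205),tray=(137,238),counter=(200,320),slot=(345,180)).items(): print(n,bydepth(c,[(u,v)],d[v,u]))
E
```

```text
red [394.9595 233.9662] c [ 0.4359 -0.3066] LxW 156.98941040039062 36.62653350830078 ang 156.50460052490234 z [ 0.4471 -0.3103  0.024 ]
red [335.4631 236.4161] c [ 0.4304 -0.1514] LxW 154.30099487304688 33.604270935058594 ang 7.660945415496826 z [ 0.4393 -0.1514  0.0215]
red [307.0318 230.8917] c [ 0.4416 -0.0759] LxW 153.8004150390625 35.171260833740234 ang 0.10702608525753021 z [ 0.4536 -0.0745  0.025 ]
blue [420.8108 232.1892] c [ 0.4423 -0.3766] LxW 156.1156768798828 36.77668762207031 ang 161.14220428466797 z [ 0.4524 -0.3789  0.0246]
yellow [136.8294 237.8492] c [0.4334 0.3834] LxW 217.79966735839844 130.9969024658203 ang 2.0180985927581787 z [ 0.4322  0.3921 -0.0008]
yellow [ 22.0449 165.9763] c [0.6072 0.6979] LxW 210.08383178710938 147.32801818847656 ang 11.103296279907227 z [0.6168 0.6702 0.0722]
orange [266.5393 189.1685] c [0.5609 0.0336] LxW 86.39800262451172 36.60574722290039 ang 178.18022918701172 z [0.5594 0.0335 0.0826]
green [496.2868 269.5   ] c [ 0.3637 -0.5405] LxW 57.26052474975586 48.2291374206543 ang 16.573034286499023 z [ 0.355  -0.5778  0.0166]
green [520.347
[... 434 characters left out ...]
52246094, 71.25405883789062, 90.3044880926609)
block (array([ 0.5909, -0.2433]), 49.643978118896484, 34.303199768066406, 90.22252435982227)
block (array([ 0.5907, -0.1833]), 49.80463790893555, 34.34630584716797, 90.24191078543663)
block (array([ 0.5904, -0.1218]), 54.900733947753906, 38.63540267944336, 95.09367275238037)
block (array([ 0.5927, -0.3601]), 49.314308166503906, 36.78974151611328, 90.23601995408535)
block (array([ 0.5925, -0.3007]), 49.3606071472168, 36.87512969970703, 90.25051739811897)
lid [[0.664  0.0652 0.0715]]
deckR [[ 0.5614 -0.0144  0.0491]]
deckF [[0.5206 0.0783 0.0509]]
tray [[ 0.42   -0.0125  1.278 ]]
counter [[ 0.2098  0.2152 -0.0066]]
slot [[ 0.5942 -0.1788  0.0112]]
```

```bash
python3 -m crank '[[[0,0,0],[0,0.15,0]],[[0,0,0],[0,0.15,0]],[[0,0,0],[0,0.15,0]],[[0,0,0],[0,0.15,0]]]'; python3 -c "
from bench import monitor as m
print(m.get_obs()['joints'])"
```

```text
clock: 0.5
tcp_pos: [0.186, -0.6494, 0.2323]
orientation: [-2.896, -0.408, -0.905]
contact_force: [-0.3, -0.3, -1.9]
grip_width: 0.0854
gripper_force: 0.0
[ 1.59043573  0.57561315 -0.17521087  1.53085115 -0.5454385   1.19437374
  0.39162611]
```

```bash
python3 -m crank '[[[0,0,0],[0,-0.15,0]],[[0,0,0],[0,-0.15,0]],[[0,0,0],[0,-0.15,0]],[[0,0,0],[0,-0.15,0]],[[0,0,0],[0,0,0.14]]]' >/dev/null
python3 -m crank '[[[0,0,0],[0,0,0.14]],[[4,-4,-2],[0,0,0]],[[4,-4,-2],[0,0,0]],[[4,-4,-2],[0,0,0]],[[3,-4,-2],[0,0,0]]]' >/dev/null
python3 -m crank '[[[3,-4,0],[0,0,0]],[[3,-4,0],[0,0,0]],[[3,-4,0],[0,0,0]],[[3,-4,0],[0,0,0]],[[3,-4,0],[0,0,0]]]' >/dev/null
python3 -m crank '[[[0,0,0],[0,0,0]],[[0,0,0],[0,0,0]]]' 
python3 -c "
from h import *
s=monitor.get_obs();print(s['joints'],Ro.from_rotvec(s['orientation']).as_matrix())"
python3 -m crank '[[[0,0,0],[0,0.15,0]],[[0,0,0],[0,0.15,0]],[[0,0,0],[0,0.15,0]],[[0,0,0],[0,0.15,0]],[[0,0,0],[0,0.15,0]]]'
python3 -m crank '[[[0,0,0],[0,0.15,0]],[[0,0,0],[0,0.15,0]],[[0,0,0],[0,0.15,0]],[[0,0,0],[0,0.15,0]],[[0,0,0],[0,0.15,0]]]'
python3 -m crank '[[[0,0,0],[0,0,0]],[[0,0,0],[0,0,0]]]' 
python3 -c "
from h import *
s=monitor.get_obs();print(s['joints'],Ro.from_rotvec(s['orientation']).as_matrix())"
```

```text
clock: 2.2
tcp_pos: [0.4649, -0.3103, 0.2995]
orientation: [-3.141, -0.005, 0.001]
contact_force: [-0.0, -0.7, 0.2]
grip_width: 0.0856
gripper_force: 0.0
[ 0.5664  0.2323 -0.1071  1.7469  0.0268  1.1646 -1.116 ] [[ 1.      0.0033 -0.0007]
 [ 0.0033 -1.      0.0003]
 [-0.0007 -0.0003 -1.    ]]
clock: 2.7
tcp_pos: [0.4636, -0.3094, 0.299]
orientation: [-2.96, -0.005, -1.014]
contact_force: [1.4, 1.2, -0.1]
grip_width: 0.085
gripper_force: 0.0
clock: 3.2
tcp_pos: [0.4652, -0.3005, 0.2483]
orientation: [-2.812, -0.021, -1.257]
contact_force: [0.4, -0.8, -1.1]
grip_width: 0.0854
gripper_force: 0.0
clock: 3.4
tcp_pos: [0.4648, -0.3009, 0.248]
orientation: [-2.81, -0.016, -1.255]
contact_force: [0.5, 0.4, 1.0]
grip_width: 0.0853
gripper_force: 0.0
[ 1.5057  0.2154 -0.759   2.2459 -1.2895  0.4907  0.351 ] [[ 0.6678  0.0356  0.7435]
 [-0.0163 -0.9979  0.0624]
 [ 0.7442 -0.0538 -0.6658]]
```

```bash
cat > fk.py <<'E'
import numpy as np, json, itertools
from scipy.spatial.transform import Rotation as Ro
from scipy.optimize import least_squares
def fk(q,p,s):
    h,L1,L2,Lt,o1,o7=p[:6]
    R=Ro.from_euler('ZYZYZYZ',[s[0]*q[0]+o1,q[1],s[1]*q[2],q[3],s[2]*q[4],q[5],s[3]*q[6]+o7])
    A=Ro.from_euler('ZY',[s[0]*q[0]+o1,q[1]]); B=A*Ro.from_euler('ZY',[s[1]*q[2],q[3]])
    z=np.array([0,0,1]); return np.array([0,0,h])+A.apply(z)*L1+B.apply(z)*L2+R.apply(z)*Lt, R
D=[([1.18285174,0.47777324,0.02234778,1.55648135,-0.0115311,1.10930264,-0.08308325],[0.18625916,-0.64815969,0.23033126],[-3.10910346,-.437921347,5.75678357e-4]),
([1.5904,.5756,-.1752,1.5309,-.5454,1.1944,.3916],[.186,-.6494,.2323],[-2.896,-.408,-.905]),
([0.5664,0.2323,-0.1071,1.7469,0.0268,1.1646,-1.116],[0.4649,-0.3103,0.2995],[-3.141,-.005,.001]),
([1.5057,0.2154,-0.759,2.2459,-1.2895,0.4907,0.351],[0.4648,-0.3009,0.248],[-2.81,-.016,-1.255])]
best=None
for s in itertools.product([-1],[1,-1],[1,-1],[1,-1]):
  for o7 in (0,1.57,3.14,-1.57):
    def res(p):
        e=[]
        for q,x,o in D:
            X,R=fk(q,p,s); e+=list((X-x)*5)+list((Ro.from_rotvec(o).inv()*R).as_rotvec())
        return e
    f=least_squares(res,[.3,.55,.47,.3,0,o7])
    if best is None or f.cost<best[0]: best=(f.cost,s,f.x,np.abs(res(f.x)).max())
if __name__=="__main__": print(best)
P,S=best[2],best[1]
LO=np.array([-2.96,-.34,-1.41,.24,-1.37,.17,-2.96]);HI=np.array([2.96,2.1,1.46,2.44,4.51,1.92,2.96])
def ik(X,R,q0,w=.01):
    def e(q):
        x,r=fk(q,P,S); return np.r_[(x-X)*10,(R.inv()*r).as_rotvec()*2,w*(q-q0)]
    f=least_squares(e,np.clip(q0,LO+.01,HI-.01),bounds=(LO,HI)); x,r=fk(f.x,P,S)
    return f.x,np.linalg.norm(x-X),(R.inv()*r).magnitude()
E
cat > t.py <<'E'
from fk import *
print(best)
np.set_printoptions(precision=2,suppress=True)
rng=np.random.default_rng(0)
for x,y,z in [(.61,-.12,.14),(.61,-.24,.14),(.61,-.36,.14),(.61,-.24,.25)]:
  for pitch in (90,75):
   for xa in (1,-1):
    a=np.radians(pitch); zt=np.array([np.sin(a),0,-np.cos(a)]); xt=xa*np.array([np.cos(a),0,np.sin(a)]); R=Ro.from_matrix(np.c_[xt,np.cross(zt,xt),zt])
    sol=[ik(np.array([x,y,z]),R,rng.uniform(LO,HI),.001) for _ in range(40)]
    ok=[q for q,a1,b1 in sol if a1<.002 and b1<.02]
    print(x,y,z,pitch,xa,len(ok)); 
    for q in ok[:4]: print("   ",q)
E
python3 t.py
```

```text
Traceback (most recent call last):
  File "t.py", line 1, in <module>
    from fk import *
  File "fk.py", line 21, in <module>
    f=least_squares(res,[.3,.55,.47,.3,0,o7])
  File "fk.py", line 19, in res
    X,R=fk(q,p,s); e+=list((X-x)*5)+list((Ro.from_rotvec(o).inv()*R).as_rotvec())
        ~~^^^^^^^
  File "fk.py", line 6, in fk
    R=Ro.from_euler('ZYZYZYZ',[s[0]*q[0]+o1,q[1],s[1]*q[2],q[3],s[2]*q[4],q[5],s[3]*q[6]+o7])
  File "scipy/spatial/transform/_rotation.pyx", line 1413, in scipy.spatial.transform._rotation.Rotation.from_euler
ValueError: Expected axis specification to be a non-empty string of upto 3 characters, got ZYZYZYZ
```

```bash
python3 - <<'E'
t=open('fk.py').read()
t=t.replace("R=Ro.from_euler('ZYZYZYZ',[s[0]*q[0]+o1,q[1],s[1]*q[2],q[3],s[2]*q[4],q[5],s[3]*q[6]+o7])","pass")
t=t.replace("    z=np.array([0,0,1]);","    R=B*Ro.from_euler('ZYZ',[s[2]*q[4],q[5],s[3]*q[6]+o7]); z=np.array([0,0,1]);")
open('fk.py','w').write(t)
E
time python3 t.py
```

```text
(np.float64(0.013620427303426188), (-1, -1, -1, -1), array([ 0.27385699,  0.52809277,  0.46972508,  0.30151402, -0.08306504,
        1.49836841]), np.float64(0.08559845781152015))
0.61 -0.12 0.14 90 1 29
    [ 0.58  0.94 -0.32  2.42  3.6   1.63  1.81]
    [-0.46  1.19  0.81  2.42  3.14  1.89  0.76]
    [ 1.47  2.1  -1.4   2.42  3.37  0.88 -2.84]
    [ 1.47  2.1  -1.4   2.42  3.37  0.88 -2.84]
0.61 -0.12 0.14 90 -1 36
    [-0.08  0.96  0.4   2.42  3.37  1.84 -1.91]
    [-0.85  1.93  1.32  2.42  2.71  1.67  2.96]
    [-0.85  1.93  1.32  2.42  2.71  1.67  2.96]
    [ 0.17  0.9   0.12  2.42  3.48  1.77 -1.68]
0.61 -0.12 0.14 75 1 20
    [-0.68  1.24  1.18  2.44  3.41  1.64  0.47]
    [-0.63  1.16  1.11  2.44  3.43  1.61  0.57]
    [-0.73  1.39  1.28  2.44  3.36  1.69  0.3 ]
    [-0.53  1.01  0.97  2.44  3.47  1.56  0.76]
0.61 -0.12 0.14 75 -1 23
    [ 0.49  0.69 -0.23  2.44  3.5   1.23 -1.51]
    [ 0.71  0.74 -0.49  2.44  3.47  1.17 -1.34]
    [ 1.34  1.61 -1.41  2.44  3.03  1.02  0.01]
    [ 0.36  0.67 -0.09  2.44  3.51  1.26 -1.6 ]
0.61 -0.24 0.14 90 1 23
    [0.36 0.9  0.24 2.3  3.73 
[... 1830 characters left out ...]
1  1.92  0.45]
0.61 -0.24 0.25 90 -1 21
    [-0.38  1.19  1.25  2.34  3.41  1.92 -2.69]
    [ 0.65  0.6  -0.09  2.34  3.82  1.38 -1.73]
    [-0.16  0.85  0.9   2.34  3.64  1.76 -2.27]
    [ 0.99  0.66 -0.48  2.34  3.83  1.24 -1.54]
0.61 -0.24 0.25 75 1 17
    [0.3  0.43 0.3  2.32 3.93 1.08 1.11]
    [-0.47  1.13  1.46  2.32  3.76  1.73  0.37]
    [-0.47  1.13  1.46  2.32  3.76  1.73  0.37]
    [-0.47  1.13  1.46  2.32  3.76  1.73  0.37]
0.61 -0.24 0.25 75 -1 17
    [-0.47  1.13  1.46  2.32  3.76  1.73 -2.78]
    [-0.33  0.74  1.12  2.32  3.9   1.44 -2.42]
    [-0.31  0.71  1.09  2.32  3.9   1.41 -2.39]
    [ 0.15  0.45  0.49  2.32  3.93  1.13 -2.1 ]
real	0m54.474s
user	0m54.116s
sys	0m0.068s
```

```bash
python3 - <<'E'
t=open('fk.py').read()
t=t.replace("    h,L1,L2,Lt,o1,o7=p[:6]\n","    h,L1,L2,Lt,o1,o7=p[:6]; q=np.array(q)+np.r_[0,p[6:11],0]\n").replace("[.3,.55,.47,.3,0,o7])","[.3,.55,.47,.3,0,o7,0,0,0,0,0])")
t=t.replace("list((Ro.from_rotvec(o).inv()*R).as_rotvec())","list((Ro.from_rotvec(o).inv()*R).as_rotvec())\n        e+=list(.02*p[6:])")
open('fk.py','w').write(t)
E
cat > t.py <<'E'
from fk import *
print(best)
np.set_printoptions(precision=2,suppress=True)
q0=np.array([1.5057,0.2154,-0.759,2.2459,-1.2895,0.4907,0.351])
def Rt(psi,a,sx):
    c,s=np.cos(psi),np.sin(psi); f=np.array([c,s,0]);u=np.array([0,0,1.])
    z=np.sin(a)*f-np.cos(a)*u; x=sx*(np.cos(a)*f+np.sin(a)*u); return Ro.from_matrix(np.c_[x,np.cross(z,x),z])
W=[(.4416,-.0759,.1),(.4304,-.1514,7.7),(.4359,-.3066,-23.5),(.4423,-.3766,-18.9)]
seeds=[np.array([-y*1.5/x,.5,j3,1.8,j5,.7,j7]) for x,y in [(.5,-.2)] for j3 in(-.5,0,.5) for j5 in (-.9,0,.9) for j7 in (-1.5,1.5)]
def show(n,X,psi,a):
    for sx in (1,-1):
        ok=[]
        for s in seeds:
            q,e,b=ik(np.array(X),Rt(psi,a,sx),s,.003)
            if e<.002 and b<.01: ok.append(q)
        ok.sort(key=lambda q:-np.min(np.minimum(q-LO,HI-q)))
        print(n,sx,len(ok),ok[0] if ok else None)
for adeg in (45,):
  a=np.radians(adeg)
  for i,(x,y,p) in enumerate(W):
    p=np.radians(p); show(f"grasp{i} {adeg}",(x-.045*np.cos(p),y-.045*np.sin(p),.012),p,a)
  for y in (-.122,-.182,-.242,-.302,-.362):
    for z in (.13,.2): show(f"slot {y} {z} pitch{90-adeg}",(.6,y,z),0,np.pi/2-a)
E
python3 t.py
```

```text
(np.float64(0.006827209017606801), (-1, -1, -1, -1), array([ 0.3021667 ,  0.53875295,  0.47898012,  0.31175397, -0.14153942,
        1.52991089,  0.0201489 , -0.07859511,  0.03359749,  0.05766251,
       -0.03240945]), np.float64(0.04720062428460736))
grasp0 45 1 0 None
grasp0 45 -1 0 None
grasp1 45 1 0 None
grasp1 45 -1 0 None
grasp2 45 1 0 None
grasp2 45 -1 0 None
grasp3 45 1 6 [ 1.91  1.59 -1.29  2.41  2.32  0.97 -2.59]
grasp3 45 -1 10 [ 1.9   1.58 -1.28  2.41  2.33  0.96  0.55]
slot -0.122 0.13 pitch45 1 5 [ 0.9   0.58 -0.81  2.3   2.69  0.43  2.39]
slot -0.122 0.13 pitch45 -1 6 [ 0.93  0.59 -0.84  2.3   2.64  0.44 -0.69]
slot -0.122 0.2 pitch45 1 5 [ 1.05  0.43 -0.97  2.27  2.41  0.26  2.6 ]
slot -0.122 0.2 pitch45 -1 6 [ 1.07  0.44 -1.    2.27  2.35  0.27 -0.48]
slot -0.182 0.13 pitch45 1 5 [ 1.1   0.66 -0.91  2.26  2.61  0.36  2.62]
slot -0.182 0.13 pitch45 -1 6 [ 1.09  0.65 -0.89  2.26  2.63  0.36 -0.55]
slot -0.182 0.2 pitch45 1 3 [ 1.37  0.88 -1.4   2.23  1.83  0.61 -2.79]
slot -0.182 0.2 pitch45 -1 4 [ 1.19  0.49 -1.    2.23  2.35  0.2  -0.36]
slot -0.242 0.13 pitch45 1 3 [ 1.21  0.7  -0.91  2.19  2.59  0.27  2.75]
slot -0.242 0.13 pitch45 -1 5 [ 1.39  1.05 -1.28  2.19  2.    0.59  0.4 ]
slot -0.242 0.2 pitch45 1 3 [ 1.43  0.8  -1.28  2.16  1.72  0.41 -2.64]
slot -0.242 0.2 pitch45 -1 4 [ 1.42  0.78 -1.27  2.16  1.73  0.39  0.49]
slot -0.302 0.13 pitch45 1 3 [ 1.46  1.05 -1.25  2.12  1.86  0.5  -2.53]
slot -0.302 0.13 pitch45 -1 5 [ 1.46  1.04 -1.24  2.12  1.87  0.48  0.6 ]
slot -0.302 0.2 pitch45 1 16 [ 1.41  0.67 -1.08  2.09  1.35  0.17 -2.26]
slot -0.302 0.2 pitch45 -1 8 [ 1.44  0.71 -1.13  2.09  1.42  0.22  0.84]
slot -0.362 0.13 pitch45 1 3 [ 1.43  0.88 -1.04  2.03  1.65  0.22 -2.35]
slot -0.362 0.13 pitch45 -1 5 [ 1.44  0.9  -1.06  2.03  1.65  0.24  0.8 ]
slot -0.362 0.2 pitch45 1 16 [ 1.    0.45 -0.4   2.   -1.36  0.36  0.35]
slot -0.362 0.2 pitch45 -1 16 [ 1.55  0.93 -1.29  2.    1.32  0.42  1.12]
```

```bash
python3 -m crank '[[[0,0,0],[0,-0.14,0]],[[0,0,0],[0,-0.14,0]],[[0,0,0],[0,-0.14,0]],[[0,0,0],[0,-0.14,0]],[[0,0,0],[0,-0.14,0]]]' >/dev/null
python3 -m crank '[[[0,0,0],[0,-0.14,0]],[[1.5,0,-2],[0,0,-0.145]],[[1.5,0.5,-2],[0,0,-0.145]],[[0,1.5,-2],[0,0,-0.145]],[[0,1.5,-2],[0,0,-0.145]]]' >/dev/null
for i in 1 2 3; do python3 -m crank '[[[0,0,0],[0,0,-0.145]],[[0,0,0],[0,0,-0.145]],[[0,0,0],[0,0,-0.145]],[[0,0,0],[0,0,-0.145]],[[0,0,0],[0,0,-0.145]]]' >/dev/null; done
python3 -m crank '[[[0,0,0],[0,0,-0.145]],[[0,0,0],[0,0,-0.145]],[[0,0,0],[0,0,-0.145]],[[0,0,0],[0,0,0]],[[0,0,0],[0,0,0]]]' 
python3 -c "
from h import *
np.set_printoptions(precision=5,suppress=True)
s=monitor.get_obs();print(list(map(list,(s['joints'].round(4),s['tcp_pos'].round(4),s['orientation'].round(4)))),Ro.from_rotvec(s['orientation']).as_matrix())"
```

```text
clock: 6.4
tcp_pos: [0.4938, -0.3245, 0.3313]
orientation: [-0.15, 2.903, 0.117]
contact_force: [0.0, 0.5, 0.8]
grip_width: 0.0853
gripper_force: 0.0
[[np.float64(1.371), np.float64(0.3355), np.float64(-0.98), np.float64(1.6958), np.float64(0.11), np.float64(1.085), np.float64(2.0726)], [np.float64(0.4938), np.float64(-0.3245), np.float64(0.3313)], [np.float64(-0.1501), np.float64(2.9025), np.float64(0.1165)]] [[-0.96776 -0.11086  0.22616]
 [-0.09238  0.99158  0.09079]
 [-0.23432  0.06697 -0.96985]]
```

```bash
python3 - <<'E'
t=open('fk.py').read()
t=t.replace("[-2.81,-.016,-1.255])]","[-2.81,-.016,-1.255]),\n([1.371,.3355,-.98,1.6958,.11,1.085,2.0726],[.4938,-.3245,.3313],[-.1501,2.9025,.1165])]")
t=t.replace("P,S=best","if __name__=='__main__':\n  for q,x,o in D:\n    X,R=fk(q,best[2],best[1]); print((X-x).round(4),(Ro.from_rotvec(o).inv()*R).as_rotvec().round(3))\nP,S=best")
open('fk.py','w').write(t)
E
python3 fk.py
cat > plan.py <<'E'
from fk import *
np.set_printoptions(precision=2,suppress=True)
def Rt(psi,a,sx=1):
    c,s=np.cos(psi),np.sin(psi); f=np.array([c,s,0]);u=np.array([0,0,1.])
    z=np.sin(a)*f-np.cos(a)*u; x=sx*(np.cos(a)*f+np.sin(a)*u); return Ro.from_matrix(np.c_[x,np.cross(z,x),z])
def rows(qa,qb,n):
    Q=[qa+(qb-qa)*k/n for k in range(n+1)]; F=[fk(q,P,S) for q in Q]
    for k in range(n):
        (x,R),(y,T)=F[k],F[k+1]; print(Q[k+1],y.round(3),T.as_matrix()[:,2],"row",(R.inv().apply(y-x)*100).round(1),(R.inv()*T).as_rotvec())
E
cat > t2.py <<'E'
from plan import *
q=np.array([1.371,.3355,-.98,1.6958,.11,1.085,2.0726])
rng=np.random.default_rng(1); B=[]
for _ in range(30):
    s=q+np.r_[rng.normal(0,.3,4),3.2,rng.normal(0,.3,2)]
    qb,e,b=ik(np.array([.6,-.24,.28]),Rt(0,np.pi/2),s,.003)
    if e<.003 and b<.02: B.append(qb)
B.sort(key=lambda b:np.linalg.norm((b-q)[[0,1,2,3,5,6]]))
for b in B[:3]:print(b)
rows(q,B[0],24)
E
python3 t2.py
```

```text
(np.float64(0.011235933937189049), (-1, -1, -1, -1), array([ 0.27465036,  0.55059229,  0.47335803,  0.31104728, -0.09477724,
        1.51040134,  0.00163183, -0.01900196,  0.02797763,  0.02533088,
       -0.00578031]), np.float64(0.07864550075553423))
[-0.0003  0.0118 -0.0021] [ 0.024 -0.014  0.006]
[-0.0047 -0.007  -0.0023] [-0.017 -0.009  0.008]
[-0.0022  0.0157 -0.0001] [-0.004 -0.029  0.005]
[ 0.0058 -0.0031 -0.0033] [-0.04  -0.025 -0.018]
[ 0.0044 -0.0084  0.0077] [ 0.022  0.019 -0.001]
[ 1.33  0.78 -0.89  2.38  3.76  1.06  1.86]
[ 1.34  0.79 -0.91  2.38  3.76  1.05  1.88]
[ 1.32  0.77 -0.88  2.38  3.77  1.07  1.85]
[ 1.37  0.35 -0.98  1.72  0.26  1.08  2.06] [ 0.47 -0.36  0.31] [ 0.13 -0.02 -0.99] row [ 3.4 -2.8  1.7] [ 0.08  0.09 -0.06]
[ 1.37  0.37 -0.97  1.75  0.41  1.08  2.06] [ 0.45 -0.39  0.29] [ 0.06 -0.12 -0.99] row [ 3.2 -2.5  1.7] [ 0.08  0.09 -0.07]
[ 1.37  0.39 -0.97  1.78  0.57  1.08  2.05] [ 0.42 -0.42  0.28] [-0.01 -0.21 -0.98] row [ 2.9 -2.3  1.7] [ 0.08  0.08 -0.07]
[ 1.36  0.41 -0.97  1.81  0.72  1.08  2.04] [ 0.41 -0.45  0.27] [-0.06 -0.31 -0.95] row [ 2.5 -2
[... 1822 characters left out ...]
 [ 0.57 -0.47  0.29] [ 0.78 -0.62 -0.13] row [-1.1 -3.7 -1.2] [ 0.13  0.01 -0.06]
[ 1.34  0.7  -0.91  2.26  3.16  1.07  1.9 ] [ 0.59 -0.43  0.29] [ 0.85 -0.51 -0.1 ] row [-1.1 -4.  -1.3] [ 0.13  0.01 -0.05]
[ 1.34  0.72 -0.9   2.29  3.31  1.07  1.89] [ 0.6  -0.39  0.29] [ 0.91 -0.4  -0.07] row [-0.9 -4.3 -1.4] [ 0.13  0.01 -0.05]
[ 1.33  0.74 -0.9   2.32  3.46  1.06  1.88] [ 0.61 -0.34  0.28] [ 0.96 -0.27 -0.04] row [-0.8 -4.6 -1.4] [ 0.14  0.01 -0.04]
[ 1.33  0.76 -0.89  2.35  3.61  1.06  1.87] [ 0.61 -0.29  0.28] [ 0.99 -0.14 -0.02] row [-0.6 -4.8 -1.4] [ 0.14  0.02 -0.04]
[ 1.33  0.78 -0.89  2.38  3.76  1.06  1.86] [ 0.6  -0.24  0.28] [ 1. -0. -0.] row [-0.4 -5.1 -1.3] [ 0.14  0.02 -0.04]
```

```bash

python3 -m crank '[[[3.4,-2.8,1.7],[0.08,0.09,-0.06]],[[3.2,-2.5,1.7],[0.08,0.09,-0.07]],[[2.9,-2.3,1.7],[0.08,0.08,-0.07]],[[2.5,-2,1.7],[0.08,0.08,-0.08]],[[2.2,-1.9,1.6],[0.08,0.07,-0.08]]]' >/dev/null
python3 -m crank '[[[1.8,-1.7,1.5],[0.08,0.07,-0.09]],[[1.4,-1.6,1.3],[0.08,0.06,-0.09]],[[1.1,-1.6,1.1],[0.09,0.06,-0.09]],[[0.7,-1.6,0.9],[0.09,0.05,-0.09]],[[0.3,-1.6,0.7],[0.09,0.04,-0.09]]]'
python3 -c "
from h import *
s=monitor.get_obs();print(s['joints'],Ro.from_rotvec(s['orientation']).as_matrix()[:,2])"
python3 -m crank '[[[0,-1.7,0.5],[0.1,0.04,-0.09]],[[-0.3,-1.8,0.2],[0.1,0.03,-0.09]],[[-0.6,-2,0],[0.1,0.03,-0.09]],[[-0.8,-2.2,-0.3],[0.11,0.02,-0.08]],[[-1,-2.5,-0.5],[0.11,0.02,-0.08]]]' >/dev/null
python3 -m crank '[[[-1.1,-2.7,-0.7],[0.12,0.01,-0.08]],[[-1.2,-3,-0.9],[0.12,0.01,-0.07]],[[-1.2,-3.3,-1.1],[0.12,0.01,-0.07]],[[-1.1,-3.7,-1.2],[0.13,0.01,-0.06]],[[-1.1,-4,-1.3],[0.13,0.01,-0.05]]]'
python3 -c "
from h import *
s=monitor.get_obs();print(s['joints'],Ro.from_rotvec(s['orientation']).as_matrix()[:,2])"
python3 -m crank '[[[-0.9,-4.3,-1.4],[0.13,0.01,-0.05]],[[-0.8,-4.6,-1.4],[0.14,0.01,-0.04]],[[-0.6,-4.8,-1.4],[0.14,0.02,-0.04]],[[-0.4,-5,-1.3],[0.14,0.02,-0.04]],[[0,0,0],[0,0,0]]]'
python3 -c "
from h import *
s=monitor.get_obs();print(s['joints'],Ro.from_rotvec(s['orientation']).as_matrix())"
```

```text
clock: 7.4
tcp_pos: [0.3892, -0.5797, 0.2529]
orientation: [1.134, -2.253, 1.083]
contact_force: [0.7, -1.1, 0.5]
grip_width: 0.0854
gripper_force: 0.0
[ 1.0897  0.4041 -0.6311  2.0132  1.498   0.9559  1.9815] [-0.0036 -0.7823 -0.6229]
clock: 8.4
tcp_pos: [0.5908, -0.4248, 0.2781]
orientation: [2.005, -0.757, 1.935]
contact_force: [0.0, -0.3, 0.2]
grip_width: 0.0855
gripper_force: 0.0
[ 1.044   0.5834 -0.6052  2.3103  3.0827  1.1666  1.7373] [ 0.8496 -0.5206 -0.0841]
clock: 8.9
tcp_pos: [0.6021, -0.2302, 0.2726]
orientation: [-2.189, 0.028, -2.239]
contact_force: [0.9, -0.5, -0.0]
grip_width: 0.0854
gripper_force: 0.0
[ 1.0531  0.6687 -0.6139  2.4089  3.6807  1.2691  1.7832] [[-0.0225 -0.0048  0.9997]
 [-0.0201 -0.9998 -0.0053]
 [ 0.9995 -0.0202  0.0224]]
```

```bash

python3 -m crank '[[[-3,0,0],[0,0,0]],[[-3,0,0],[0,0,0]],[[-3,0,0],[0,0,0]],[[-3,0,0],[0,0,0]],[[-1,0,0],[0,0,0]]]'
python3 -m crank '[[[0,0,0],[0,0,0]],[[0,0,0],[0,0,0]]]'
python3 -c "
from h import *
s=monitor.get_obs();print(s['joints'],Ro.from_rotvec(s['orientation']).as_matrix())"
python3 -m crank '[[[4,0,0],[0,0,0]],[[4,0,0],[0,0,0]],[[4,0,0],[0,0,0]],[[1,0,0],[0,0,0]],[[0,0,0],[0,0,0]]]'
```

```text
clock: 9.4
tcp_pos: [0.6063, -0.2319, 0.1407]
orientation: [-2.195, 0.036, -2.242]
contact_force: [0.0, 0.3, 0.7]
grip_width: 0.0858
gripper_force: 0.0
clock: 9.6
tcp_pos: [0.6063, -0.2311, 0.1452]
orientation: [-2.189, 0.033, -2.247]
contact_force: [0.7, -0.4, 0.6]
grip_width: 0.0855
gripper_force: 0.0
[ 0.994   1.0139 -0.5197  2.344   3.7744  1.4451  1.9873] [[-0.026  -0.0115  0.9996]
 [-0.0174 -0.9998 -0.012 ]
 [ 0.9995 -0.0177  0.0258]]
clock: 10.1
tcp_pos: [0.6026, -0.2331, 0.2777]
orientation: [-2.188, 0.027, -2.252]
contact_force: [0.2, -0.8, -0.4]
grip_width: 0.0853
gripper_force: 0.0
```

```bash

python3 -m crank '[[[0.4,5,1.3],[-0.14,-0.02,0.04]],[[0.6,4.8,1.4],[-0.14,-0.02,0.04]],[[0.8,4.6,1.4],[-0.14,-0.01,0.04]],[[0.9,4.3,1.4],[-0.13,-0.01,0.05]],[[1.1,4,1.3],[-0.13,-0.01,0.05]]]' >/dev/null
python3 -m crank '[[[1.1,3.7,1.2],[-0.13,-0.01,0.06]],[[1.2,3.3,1.1],[-0.12,-0.01,0.07]],[[1.2,3,0.9],[-0.12,-0.01,0.07]],[[1.1,2.7,0.7],[-0.12,-0.01,0.08]],[[1,2.5,0.5],[-0.11,-0.02,0.08]]]' >/dev/null
python3 -m crank '[[[0.8,2.2,0.3],[-0.11,-0.02,0.08]],[[0.6,2,0],[-0.1,-0.03,0.09]],[[0.3,1.8,-0.2],[-0.1,-0.03,0.09]],[[0,1.7,-0.5],[-0.1,-0.04,0.09]],[[-0.3,1.6,-0.7],[-0.09,-0.04,0.09]]]' >/dev/null
python3 -m crank '[[[-0.7,1.6,-0.9],[-0.09,-0.05,0.09]],[[-1.1,1.6,-1.1],[-0.09,-0.06,0.09]],[[-1.4,1.6,-1.3],[-0.08,-0.06,0.09]],[[-1.8,1.7,-1.5],[-0.08,-0.07,0.09]],[[-2.2,1.9,-1.6],[-0.08,-0.07,0.08]]]' >/dev/null
python3 -m crank '[[[-2.5,2,-1.7],[-0.08,-0.08,0.08]],[[-2.9,2.3,-1.7],[-0.08,-0.08,0.07]],[[-3.2,2.5,-1.7],[-0.08,-0.09,0.07]],[[0,0,0],[0,0,0]],[[0,0,0],[0,0,0]]]'
python3 -c "
from h import *
s=monitor.get_obs();R=Ro.from_rotvec(s['orientation'])
print(s['joints'],R.as_matrix(), 'to vertical:',(R.inv()*Ro.from_matrix(np.array([[-1,0,0],[0,1,0],[0,0,-1.]]))).as_rotvec())
im,d,c,s=shot('wrist','w1')
"
```

```text
clock: 12.6
tcp_pos: [0.4998, -0.3702, 0.2974]
orientation: [-0.241, 2.983, -0.015]
contact_force: [-0.2, -0.3, -0.3]
grip_width: 0.0856
gripper_force: 0.0
[ 1.2406  0.3963 -0.8639  1.6601  0.2635  1.0917  2.0614] [[-0.9761 -0.1586  0.1483]
 [-0.1601  0.9871  0.002 ]
 [-0.1467 -0.0218 -0.9889]] to vertical: [-0.01    0.1486  0.1607]
```

```bash
cat >> h.py <<'E'
def go(X,head=None,mode="down",s=None):
    """turn (current tool axes, rad) then shift (cm, axes after the turn) to bring TCP to X; head=yaw deg of wand head; tool x = -head"""
    s=s or monitor.get_obs(); R=Ro.from_rotvec(s["orientation"])
    if mode=="down":
        a=np.radians(head); x=np.array([-np.cos(a),-np.sin(a),0]); z=np.array([0,0,-1.])
    elif mode=="fwd":
        x=np.array([0,0,1.]); z=np.array([1.,0,0])
    T=Ro.from_matrix(np.c_[x,np.cross(z,x),z])
    print("at",s["tcp_pos"],"turn",(R.inv()*T).as_rotvec().round(3),"shift cm",(T.inv().apply(np.array(X)-s["tcp_pos"])*100).round(2),"t",s["clock"])
def wands(im,c,col,amin=300,z=.022):
    for k in blobs(im,col,amin):
        p,w,h,a=rect(c,k,z); u=k.reshape(-1,2).mean(0); print(col,u.round(),"c",p.round(4),"LxW",round(w),round(h),"ang",round((a+90)%180-90,1))
E
python3 -c "
from h import *
go([.3947,-.2887,.20],-23.5)"
```

```text
at [ 0.4994 -0.3704  0.297 ] turn [0.021 0.149 0.569] shift cm [12.86  3.32  9.7 ] t 12.65
```

```bash

python3 -m crank '[[[0,0,0],[0.005,0.037,0.14]],[[0,0,0],[0.005,0.037,0.14]],[[0,0,0],[0.005,0.037,0.14]],[[0,0,0],[0.005,0.037,0.14]],[[4.3,1.1,3.2],[0,0,0]]]' 5 >/dev/null
python3 -m crank '[[[4.3,1.1,3.2],[0,0,0]],[[4.3,1.1,3.2],[0,0,0]],[[0,0,0],[0,0,0]],[[0,0,0],[0,0,0]]]'
python3 -c "
from h import *
go([.3947,-.2887,.20],-23.5)
im,d,c,s=shot('wrist','w2')
wands(im,c,'red');wands(im,c,'blue')"
```

```text
clock: 13.55
tcp_pos: [0.4019, -0.2956, 0.2089]
orientation: [-0.625, -3.078, -0.001]
contact_force: [0.9, -0.3, 0.0]
grip_width: 0.0501
gripper_force: 0.0
at [ 0.4019 -0.2956  0.2089] turn [ 0.    -0.001  0.01 ] shift cm [0.93 0.35 0.89] t 13.55
red [282. 209.] c [ 0.4351 -0.306 ] LxW 156 36 ang -23.6
red [429. 144.] c [ 0.4302 -0.1574] LxW 156 38 ang 9.7
red [514. 121.] c [ 0.4411 -0.0799] LxW 156 43 ang -1.7
blue [222. 246.] c [ 0.4418 -0.3729] LxW 157 34 ang -18.8
```

View pics/w2.png

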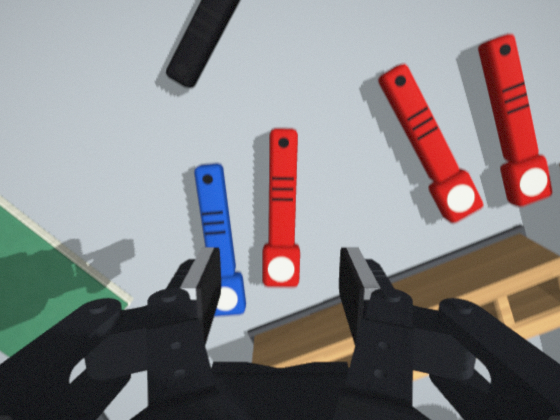

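```bash

python3 -m crank '[[[0.9,0.4,4.5],[0,0,0.01]],[[0,0,4.5],[0,0,0]],[[0,0,4.5],[0,0,0]],[[0,0,3],[0,0,0]],[[0,0,0],[0,0,0]]]' >/dev/null
python3 -m crank '[[[0,0,0],[0,0,0]]]'; python3 -c "
from h import *
go([.3941,-.2885,.006],-23.6)"
```

```text
clock: 14.2
tcp_pos: [0.4002, -0.2894, 0.0462]
orientation: [0.64, 3.07, 0.001]
contact_force: [0.7, -0.3, 0.5]
grip_width: 0.0501
gripper_force: 0.0
at [ 0.4002 -0.2894  0.0462] turn [0.002 0.005 0.001] shift cm [ 0.59 -0.16  4.02] t 14.2
```

```bash

python3 -m crank '[[[0.3,-0.2,2],[0,0,0]],[[0,0,1],[0,0,0]],[[0,0,1],[0,0,0]],[[0,0,0],[0,0,0]]]'
python3 -m crank '[[[0,0,0],[0,0,0]],[[0,0,0],[0,0,0]],[[0,0,0],[0,0,0]],[[0,0,0],[0,0,0]],[[0,0,0],[0,0,0]]]' 1 60
python3 -m crank '[[[0,0,-3],[0,0,0]],[[0,0,-4],[0,0,0]],[[0,0,-4],[0,0,0]],[[0,0,-4],[0,0,0]],[[0,0,0],[0,0,0]]]'
python3 -c "
from h import *
go([.494,-.325,.33],0)"
```

```text
clock: 14.6
tcp_pos: [0.3954, -0.2894, 0.0055]
orientation: [0.64, 3.071, 0.001]
contact_force: [-0.2, -0.7, -0.2]
grip_width: 0.0499
gripper_force: 0.0
clock: 15.1
tcp_pos: [0.3957, -0.2896, 0.0065]
orientation: [0.64, 3.07, 0.0]
contact_force: [-0.9, 0.6, 6.1]
grip_width: 0.0247
gripper_force: 59.6
clock: 15.6
tcp_pos: [0.3975, -0.2908, 0.1607]
orientation: [0.639, 3.063, -0.005]
contact_force: [2.1, -0.4, -1.5]
grip_width: 0.0245
gripper_force: 59.4
at [ 0.3975 -0.2908  0.1607] turn [-0.003  0.013 -0.411] shift cm [ -9.65  -3.42 -16.93] t 15.6
```

```bash
cat >> h.py <<'E'
def goA(X=(.4938,-.3245,.3313)):
    s=monitor.get_obs(); R=Ro.from_rotvec(s["orientation"]); T=Ro.from_rotvec([-.1501,2.9025,.1165])
    print("A: at",s["tcp_pos"],"turn",(R.inv()*T).as_rotvec().round(3),"shift",(T.inv().apply(np.array(X)-s["tcp_pos"])*100).round(2),s["joints"])
E
python3 -c "
from h import *
goA()"
```

```text
A: at [ 0.3975 -0.2908  0.1607] turn [-0.131 -0.202 -0.511] shift [-13.01  -3.27 -14.68] [ 1.1223  0.3461 -0.7311  2.0243  0.303   0.8649  1.3841]
```

```bash

python3 -m crank '[[[0,0,-3],[-0.033,-0.05,-0.128]],[[0,0,-3],[-0.033,-0.05,-0.128]],[[0,0,-3],[-0.033,-0.05,-0.128]],[[0,0,-3],[-0.033,-0.05,-0.128]],[[0,0,0],[0,0,0]]]' >/dev/null
python3 -c "
from h import *
goA()"
```

```text
A: at [ 0.384  -0.2952  0.2685] turn [-0.004 -0.02  -0.038] shift [-11.83  -3.7   -3.88] [ 1.5438  0.1774 -0.9641  1.9797 -0.0523  0.9353  2.261 ]
```

```bash

python3 -m crank '[[[-4,-1.2,-1.3],[0,-0.02,-0.04]],[[-4,-1.2,-1.3],[0,0,0]],[[-3.8,-1.3,-1.3],[0,0,0]]]' 
python3 -m crank '[[[3.4,-2.8,1.7],[0.08,0.09,-0.06]],[[3.2,-2.5,1.7],[0.08,0.09,-0.07]],[[2.9,-2.3,1.7],[0.08,0.08,-0.07]],[[2.5,-2,1.7],[0.08,0.08,-0.08]],[[2.2,-1.9,1.6],[0.08,0.07,-0.08]]]' >/dev/null
python3 -m crank '[[[1.8,-1.7,1.5],[0.08,0.07,-0.09]],[[1.4,-1.6,1.3],[0.08,0.06,-0.09]],[[1.1,-1.6,1.1],[0.09,0.06,-0.09]],[[0.7,-1.6,0.9],[0.09,0.05,-0.09]],[[0.3,-1.6,0.7],[0.09,0.04,-0.09]]]'
python3 -m crank '[[[0,-1.7,0.5],[0.1,0.04,-0.09]],[[-0.3,-1.8,0.2],[0.1,0.03,-0.09]],[[-0.6,-2,0],[0.1,0.03,-0.09]],[[-0.8,-2.2,-0.3],[0.11,0.02,-0.08]],[[-1,-2.5,-0.5],[0.11,0.02,-0.08]]]' >/dev/null
python3 -m crank '[[[-1.1,-2.7,-0.7],[0.12,0.01,-0.08]],[[-1.2,-3,-0.9],[0.12,0.01,-0.07]],[[-1.2,-3.3,-1.1],[0.12,0.01,-0.07]],[[-1.1,-3.7,-1.2],[0.13,0.01,-0.06]],[[-1.1,-4,-1.3],[0.13,0.01,-0.05]]]'
python3 -m crank '[[[-0.9,-4.3,-1.4],[0.13,0.01,-0.05]],[[-0.8,-4.6,-1.4],[0.14,0.01,-0.04]],[[-0.6,-4.8,-1.4],[0.14,0.02,-0.04]],[[-0.4,-5,-1.3],[0.14,0.02,-0.04]],[[0,0,0],[0,0,0]]]'
python3 -c "
from h import *
go([.5955,-.1218,.22],mode='fwd');print(monitor.get_obs()['joints'])
im,d,c,s=shot('wrist','w3')"
```

```text
clock: 16.4
tcp_pos: [0.4954, -0.323, 0.3275]
orientation: [-0.149, 2.908, 0.117]
contact_force: [-0.1, -0.1, -1.0]
grip_width: 0.0247
gripper_force: 59.4
clock: 17.4
tcp_pos: [0.3906, -0.5764, 0.2483]
orientation: [1.141, -2.249, 1.078]
contact_force: [-0.4, -1.2, -1.2]
grip_width: 0.0245
gripper_force: 59.4
clock: 18.4
tcp_pos: [0.5918, -0.4207, 0.2723]
orientation: [2.016, -0.756, 1.928]
contact_force: [0.1, -1.8, -1.8]
grip_width: 0.0249
gripper_force: 59.5
clock: 18.9
tcp_pos: [0.6025, -0.226, 0.2675]
orientation: [-2.194, 0.027, -2.227]
contact_force: [-0.3, 0.1, -1.2]
grip_width: 0.0246
gripper_force: 59.5
at [ 0.6025 -0.226   0.2675] turn [ 0.001 -0.015 -0.023] shift cm [ -4.75 -10.42  -0.7 ] t 18.9
[ 1.0197  0.6671 -0.5836  2.4135  3.6757  1.282   1.7732]
```

```bash

python3 -m crank '[[[-1.5,-3.5,-0.7],[0,-0.015,-0.023]],[[-1.6,-3.5,0],[0,0,0]],[[-1.6,-3.4,0],[0,0,0]],[[0,0,0],[0,0,0]],[[0,0,0],[0,0,0]]]' 
python3 -c "
from h import *
go([.5955,-.1218,.22],mode='fwd');print(monitor.get_obs()['joints'])
im,d,c,s=shot('scene','s4')
cv2.imwrite('pics/s4c.png',cv2.resize(im[150:400,150:400,::-1],None,fx=2.2,fy=2.2))"
```

```text
clock: 19.45
tcp_pos: [0.6072, -0.1818, 0.1927]
orientation: [-2.293, 0.039, -2.143]
contact_force: [1.0, 0.3, 0.0]
grip_width: 0.0244
gripper_force: 59.7
at [ 0.6072 -0.1818  0.1927] turn [ 0.015  0.067 -0.02 ] shift cm [ 2.73 -6.   -1.17] t 19.45
[ 1.3292  1.1233 -1.0971  2.4282  3.4735  1.0897  2.4293]
```

View pics/s4c.png

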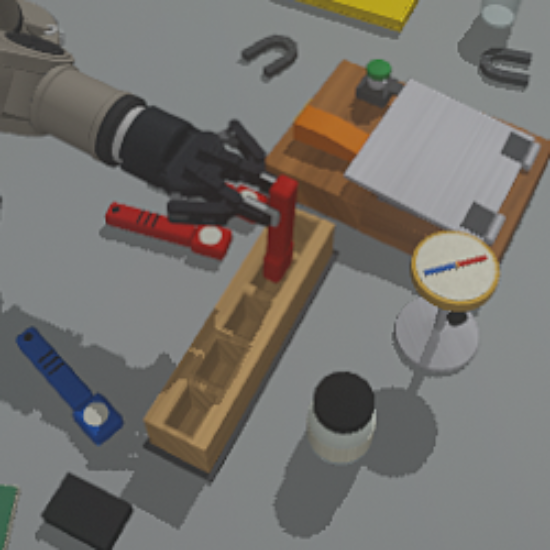

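```bash

python3 -m crank '[[[1,0,-0.6],[0,0.03,0]],[[0,0,-0.6],[0.015,0.037,-0.02]],[[0,0,0],[0,0,0]],[[0,0,0],[0,0,0]]]' 
python3 -c "
from h import *
go([.5955,-.1833,.195],mode='fwd');print(monitor.get_obs()['joints'])"
```

```text
clock: 19.9
tcp_pos: [0.5967, -0.1828, 0.2055]
orientation: [2.215, 0.017, 2.214]
contact_force: [-0.7, -0.3, -0.2]
grip_width: 0.0245
gripper_force: 59.6
at [ 0.5967 -0.1828  0.2055] turn [-0.001  0.001  0.014] shift cm [-1.05  0.05 -0.12] t 19.9
[ 1.4216  1.2383 -1.1671  2.4344  3.5488  1.0504  2.5572]
```

```bash

python3 -m crank '[[[-1.5,0,0],[0,0,0.014]],[[-1,0,0],[0,0,0]],[[-1,0,0],[0,0,0]],[[0,0,0],[0,0,0]]]' 
python3 -c "
from h import *
go([.5955,-.1833,.14],mode='fwd')"

```

```text
clock: 20.3
tcp_pos: [0.5967, -0.1824, 0.1689]
orientation: [-2.22, 0.002, -2.219]
contact_force: [-0.1, 0.0, -0.9]
grip_width: 0.0245
gripper_force: 59.6
at [ 0.5967 -0.1824  0.1689] turn [-0.001  0.    -0.003] shift cm [-2.89  0.09 -0.12] t 20.3
```

```bash

python3 -m crank '[[[-1,0,0],[0,0,0]],[[-1,0,0],[0,0,0]],[[-0.8,0,0],[0,0,0]],[[0,0,0],[0,0,0]]]' 
python3 -m crank '[[[0,0,0],[0,0,0]],[[0,0,0],[0,0,0]],[[0,0,0],[0,0,0]],[[0,0,0],[0,0,0]]]' 4.2 
python3 -m crank '[[[0,0,-2],[0,0,0]],[[0,0,-3],[0,0,0]],[[0,0,-3],[0,0,0]],[[0,0,0],[0,0,0]]]' 
python3 -c "
from h import *
go([.6,-.24,.28],mode='fwd');print(monitor.get_obs()['joints'])
im,d,c,s=shot('scene','s5')
cv2.imwrite('pics/s5c.png',cv2.resize(im[150:400,150:400,::-1],None,fx=2.2,fy=2.2))"

```

```text
clock: 20.7
tcp_pos: [0.5965, -0.1825, 0.1406]
orientation: [-2.219, 0.005, -2.219]
contact_force: [-0.5, -0.3, -1.6]
grip_width: 0.0248
gripper_force: 59.6
clock: 21.1
tcp_pos: [0.5967, -0.1822, 0.1428]
orientation: [-2.217, 0.002, -2.222]
contact_force: [-0.2, 1.2, -0.3]
grip_width: 0.0421
gripper_force: 0.0
clock: 21.5
tcp_pos: [0.5421, -0.1991, 0.1208]
orientation: [-2.221, 0.031, -2.196]
contact_force: [0.5, -0.7, 0.1]
grip_width: 0.0422
gripper_force: 0.0
at [ 0.5421 -0.1991  0.1208] turn [ 0.001  0.011 -0.027] shift cm [15.92  4.09  5.79] t 21.5
[ 1.7381  1.717  -1.2089  2.4353  3.6229  0.7526  2.9556]
```

View pics/s5c.png

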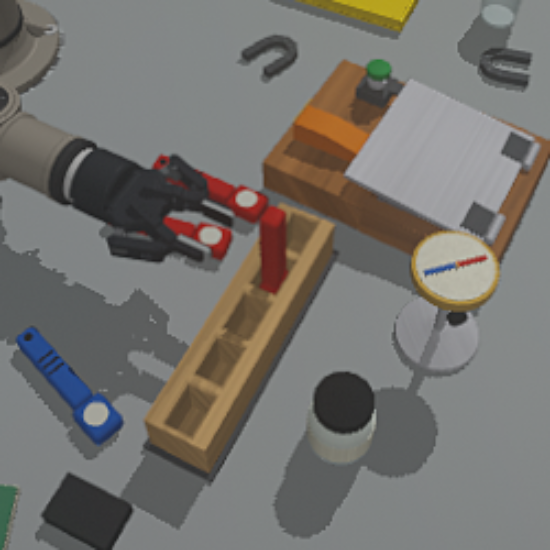

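```bash

python3 -m crank '[[[2,2,0],[0,0,0]],[[3,2,0],[0,0,0]],[[4,1,1],[0,0,0]],[[4,0,2],[0,0,0]],[[3,0,2],[0,0,0]]]'
python3 -c "
from h import *
go([.6021,-.2302,.2726],mode='fwd');print(monitor.get_obs()['joints'])"

```

```text
clock: 22.05
tcp_pos: [0.5996, -0.2418, 0.2863]
orientation: [-2.224, -0.018, -2.205]
contact_force: [-0.0, -0.7, -1.8]
grip_width: 0.0417
gripper_force: 0.0
at [ 0.5996 -0.2418  0.2863] turn [-0.015  0.009  0.001] shift cm [-1.37 -1.16  0.25] t 22.05
[ 1.6525  1.1622 -1.4003  2.3611  3.4479  0.72    2.5183]
```

```bash

python3 -m crank '[[[0.4,5,1.3],[-0.14,-0.02,0.04]],[[0.6,4.8,1.4],[-0.14,-0.02,0.04]],[[0.8,4.6,1.4],[-0.14,-0.01,0.04]],[[0.9,4.3,1.4],[-0.13,-0.01,0.05]],[[1.1,4,1.3],[-0.13,-0.01,0.05]]]' >/dev/null
python3 -m crank '[[[1.1,3.7,1.2],[-0.13,-0.01,0.06]],[[1.2,3.3,1.1],[-0.12,-0.01,0.07]],[[1.2,3,0.9],[-0.12,-0.01,0.07]],[[1.1,2.7,0.7],[-0.12,-0.01,0.08]],[[1,2.5,0.5],[-0.11,-0.02,0.08]]]' >/dev/null
python3 -c "
from h import *
s=monitor.get_obs();print(s['joints'],s['tcp_pos'],s['clock'])"
python3 -m crank '[[[0.8,2.2,0.3],[-0.11,-0.02,0.08]],[[0.6,2,0],[-0.1,-0.03,0.09]],[[0.3,1.8,-0.2],[-0.1,-0.03,0.09]],[[0,1.7,-0.5],[-0.1,-0.04,0.09]],[[-0.3,1.6,-0.7],[-0.09,-0.04,0.09]]]' >/dev/null
python3 -m crank '[[[-0.7,1.6,-0.9],[-0.09,-0.05,0.09]],[[-1.1,1.6,-1.1],[-0.09,-0.06,0.09]],[[-1.4,1.6,-1.3],[-0.08,-0.06,0.09]],[[-1.8,1.7,-1.5],[-0.08,-0.07,0.09]],[[-2.2,1.9,-1.6],[-0.08,-0.07,0.08]]]' >/dev/null
python3 -m crank '[[[-2.5,2,-1.7],[-0.08,-0.08,0.08]],[[-2.9,2.3,-1.7],[-0.08,-0.08,0.07]],[[-3.2,2.5,-1.7],[-0.08,-0.09,0.07]],[[0,0,0],[0,0,0]]]' 5
python3 -c "
from h import *
im,d,c,s=shot('top','t5')
wands(im,c,'red',60);wands(im,c,'blue',60)
print(s['joints']); go([.399,-.358,.12],-18.8)"
```

```text
[ 1.4951  0.8777 -1.3671  1.9657  2.2144  1.3756  2.3868] [ 0.5161 -0.6114  0.3099] 23.05
clock: 24.45
tcp_pos: [0.5032, -0.3774, 0.3165]
orientation: [-0.292, 3.012, -0.033]
contact_force: [0.0, 0.8, 0.0]
grip_width: 0.05
gripper_force: 0.0
red [335. 236.] c [ 0.4304 -0.1547] LxW 155 34 ang 10.2
red [307. 231.] c [ 0.4416 -0.0774] LxW 154 33 ang 0.2
red [350. 181.] c [ 0.5892 -0.1907] LxW 52 26 ang 80.7
blue [421. 232.] c [ 0.4419 -0.3764] LxW 155 37 ang -18.9
[ 1.4803  0.6561 -1.3983  1.5889  0.657   1.3346  1.7985]
at [ 0.5015 -0.3795  0.3148] turn [-0.006  0.115  0.521] shift cm [10.4  -1.26 19.48] t 24.5
```

```bash

python3 -m crank '[[[0,0,2],[0,0.03,0.13]],[[0,0,2],[0,0.03,0.13]],[[0,0,2],[0,0.03,0.13]],[[3.4,-0.4,2],[0,0.025,0.13]],[[3.3,-0.4,2],[0,0,0]]]' >/dev/null
python3 -m crank '[[[3,-0.4,4],[0,0,0]],[[0,0,4],[0,0,0]],[[0,0,3],[0,0,0]],[[0,0,0],[0,0,0]],[[0,0,0],[0,0,0]]]' 
python3 -c "
from h import *
im,d,c,s=shot('wrist','w6'); wands(im,c,'blue')
print(s['joints']); go([.401,-.3606,.006],-18.8)"
```

```text
clock: 25.5
tcp_pos: [0.4096, -0.3668, 0.102]
orientation: [-0.52, -3.097, 0.001]
contact_force: [0.2, 0.2, 0.0]
grip_width: 0.0502
gripper_force: 0.0
blue [278. 249.] c [ 0.4399 -0.3773] LxW 157 36 ang -17.9
[ 1.4312  0.7144 -1.1146  1.9151  0.7647  1.017   1.207 ]
at [ 0.4104 -0.3672  0.1028] turn [-0.001  0.001 -0.005] shift cm [1.1  0.33 9.68] t 25.55
```

```bash

python3 -m crank '[[[1,0,4],[0,0,0.01]],[[0,0,3.5],[0,0,0]],[[0,0,2],[0,0,0]],[[0,0,0],[0,0,0]]]'
python3 -m crank '[[[0,0,0],[0,0,0]],[[0,0,0],[0,0,0]],[[0,0,0],[0,0,0]],[[0,0,0],[0,0,0]],[[0,0,0],[0,0,0]]]' 1 60
python3 -m crank '[[[0,0,-3],[0,0,0]],[[0,0,-4],[0,0,0]],[[0,0,-4],[0,0,0]],[[0,0,-4],[0,0,0]],[[0,0,0],[0,0,0]]]'
python3 -c "
from h import *
goA()"
```

```text
clock: 25.95
tcp_pos: [0.3996, -0.3637, 0.0055]
orientation: [-0.54, -3.094, -0.003]
contact_force: [0.0, -0.0, -0.3]
grip_width: 0.0501
gripper_force: 0.0
clock: 26.45
tcp_pos: [0.4017, -0.3646, 0.0084]
orientation: [0.541, 3.091, 0.0]
contact_force: [-0.4, 1.1, 7.5]
grip_width: 0.0247
gripper_force: 60.2
clock: 26.95
tcp_pos: [0.4032, -0.3654, 0.1623]
orientation: [0.54, 3.086, -0.005]
contact_force: [-0.2, 0.1, -1.2]
grip_width: 0.0243
gripper_force: 59.3
A: at [ 0.4032 -0.3654  0.1623] turn [-0.123 -0.209 -0.447] shift [-13.11   4.18 -13.97] [ 1.5024  0.632  -1.1917  1.8898  0.6715  1.0836  1.2647]
```

```bash

python3 -m crank '[[[0,0,-3],[-0.031,-0.052,-0.112]],[[0,0,-3],[-0.031,-0.052,-0.112]],[[0,0,-3],[-0.031,-0.052,-0.112]],[[0,0,-3],[-0.031,-0.052,-0.112]],[[0,0,0],[0,0,0]]]' >/dev/null
python3 -c "
from h import *
goA()"
```

```text
A: at [ 0.3893 -0.3703  0.2759] turn [ 0.001 -0.009 -0.009] shift [-11.83   3.75  -2.59] [ 1.8374  0.5167 -1.3943  1.8409  0.3685  1.0692  2.0165]
```

```bash

python3 -m crank '[[[-4,1.2,-0.9],[0,-0.01,-0.01]],[[-4,1.2,-0.9],[0,0,0]],[[-3.8,1.3,-0.8],[0,0,0]]]' 
python3 -m crank '[[[3.4,-2.8,1.7],[0.08,0.09,-0.06]],[[3.2,-2.5,1.7],[0.08,0.09,-0.07]],[[2.9,-2.3,1.7],[0.08,0.08,-0.07]],[[2.5,-2,1.7],[0.08,0.08,-0.08]],[[2.2,-1.9,1.6],[0.08,0.07,-0.08]]]' >/dev/null
python3 -m crank '[[[1.8,-1.7,1.5],[0.08,0.07,-0.09]],[[1.4,-1.6,1.3],[0.08,0.06,-0.09]],[[1.1,-1.6,1.1],[0.09,0.06,-0.09]],[[0.7,-1.6,0.9],[0.09,0.05,-0.09]],[[0.3,-1.6,0.7],[0.09,0.04,-0.09]]]'
python3 -m crank '[[[0,-1.7,0.5],[0.1,0.04,-0.09]],[[-0.3,-1.8,0.2],[0.1,0.03,-0.09]],[[-0.6,-2,0],[0.1,0.03,-0.09]],[[-0.8,-2.2,-0.3],[0.11,0.02,-0.08]],[[-1,-2.5,-0.5],[0.11,0.02,-0.08]]]' >/dev/null
python3 -m crank '[[[-1.1,-2.7,-0.7],[0.12,0.01,-0.08]],[[-1.2,-3,-0.9],[0.12,0.01,-0.07]],[[-1.2,-3.3,-1.1],[0.12,0.01,-0.07]],[[-1.1,-3.7,-1.2],[0.13,0.01,-0.06]],[[-1.1,-4,-1.3],[0.13,0.01,-0.05]]]'
python3 -m crank '[[[0.1,-4.3,-1.4],[0.13,0.01,-0.05]],[[0.2,-4.6,-1.4],[0.14,0.01,-0.04]],[[0.4,-4,-1.4],[0.14,0.02,-0.04]],[[0.4,-3,-1.3],[0.14,0.02,-0.04]],[[0,0,0],[0,0,0]]]'
python3 -c "
from h import *
go([.5955,-.2433,.20],mode='fwd');print(monitor.get_obs()['joints'])"
```

```text
clock: 27.75
tcp_pos: [0.4947, -0.3222, 0.3279]
orientation: [-0.147, 2.906, 0.125]
contact_force: [0.3, -0.5, -1.4]
grip_width: 0.0248
gripper_force: 59.4
clock: 28.75
tcp_pos: [0.3897, -0.5761, 0.2475]
orientation: [1.141, -2.254, 1.074]
contact_force: [0.3, -0.6, -0.9]
grip_width: 0.0244
gripper_force: 59.4
clock: 29.75
tcp_pos: [0.5913, -0.4207, 0.2729]
orientation: [2.015, -0.763, 1.931]
contact_force: [1.0, -0.1, -1.3]
grip_width: 0.0247
gripper_force: 59.5
clock: 30.25
tcp_pos: [0.5965, -0.2594, 0.3054]
orientation: [-2.191, 0.037, -2.234]
contact_force: [-0.4, -0.6, -1.7]
grip_width: 0.0246
gripper_force: 59.5
at [ 0.5965 -0.2594  0.3054] turn [ 0.008 -0.019 -0.026] shift cm [-10.54  -1.61  -0.1 ] t 30.25
[ 1.3434  0.6777 -0.8804  2.3657  3.7343  1.0638  1.8035]
```

```bash

python3 -m crank '[[[-3.5,-1,0],[0.008,-0.019,-0.026]],[[-3.5,-0.6,0],[0,0,0]],[[-3.5,0,0],[0,0,0]],[[0,0,0],[0,0,0]],[[0,0,0],[0,0,0]]]'
python3 -c "
from h import *
go([.5955,-.2433,.135],mode='fwd');print(monitor.get_obs()['joints'])"
```

```text
clock: 30.75
tcp_pos: [0.5992, -0.2449, 0.2017]
orientation: [2.217, -0.007, 2.22]
contact_force: [-0.6, 0.7, -1.0]
grip_width: 0.0244
gripper_force: 59.5
at [ 0.5992 -0.2449  0.2017] turn [ 0.006 -0.001 -0.   ] shift cm [-6.67 -0.16 -0.37] t 30.75
[ 1.2324  0.9282 -0.765   2.3659  3.7594  1.1978  2.0348]
```

```bash

python3 -m crank '[[[-1.5,-0.1,-0.4],[0,0,0]],[[-1,0,0],[0,0,0]],[[-1,0,0],[0,0,0]],[[0,0,0],[0,0,0]]]' 
python3 -m crank '[[[-1,0,0],[0,0,0]],[[-1,0,0],[0,0,0]],[[-0.7,0,0],[0,0,0]],[[0,0,0],[0,0,0]]]' 

```

```text
clock: 31.15
tcp_pos: [0.5949, -0.2442, 0.167]
orientation: [2.215, -0.002, 2.219]
contact_force: [-0.5, 0.8, -1.3]
grip_width: 0.0243
gripper_force: 59.4
clock: 31.55
tcp_pos: [0.5946, -0.2443, 0.1381]
orientation: [2.217, -0.004, 2.218]
contact_force: [-0.1, 0.1, -1.2]
grip_width: 0.0247
gripper_force: 59.4
```

```bash

python3 -m crank '[[[0,0,0],[0,0,0]],[[0,0,0],[0,0,0]],[[0,0,0],[0,0,0]],[[0,0,0],[0,0,0]]]' 4.2 
python3 -m crank '[[[0,0,-2],[0,0,0]],[[0,0,-2.5],[0,0,0]],[[3,0,-1],[0,0,0]],[[4,0,1],[0,0,0]],[[4,0,2],[0,0,0]]]' 
python3 -m crank '[[[3,0,2],[0,0,0]],[[0.4,5,1.3],[-0.14,-0.02,0.04]],[[0.6,4.8,1.4],[-0.14,-0.02,0.04]],[[0.8,4.6,1.4],[-0.14,-0.01,0.04]],[[0.9,4.3,1.4],[-0.13,-0.01,0.05]]]'
python3 -m crank '[[[1.1,4,1.3],[-0.13,-0.01,0.05]],[[1.1,3.7,1.2],[-0.13,-0.01,0.06]],[[1.2,3.3,1.1],[-0.12,-0.01,0.07]],[[1.2,3,0.9],[-0.12,-0.01,0.07]],[[1.1,2.7,0.7],[-0.12,-0.01,0.08]]]' >/dev/null
python3 -m crank '[[[1,2.5,0.5],[-0.11,-0.02,0.08]],[[0.8,2.2,0.3],[-0.11,-0.02,0.08]],[[0.6,2,0],[-0.1,-0.03,0.09]],[[0.3,1.8,-0.2],[-0.1,-0.03,0.09]],[[0,1.7,-0.5],[-0.1,-0.04,0.09]]]' >/dev/null
python3 -m crank '[[[-0.3,1.6,-0.7],[-0.09,-0.04,0.09]],[[-0.7,1.6,-0.9],[-0.09,-0.05,0.09]],[[-1.1,1.6,-1.1],[-0.09,-0.06,0.09]],[[-1.4,1.6,-1.3],[-0.08,-0.06,0.09]],[[-1.8,1.7,-1.5],[-0.08,-0.07,0.09]]]' >/dev/null
python3 -m crank '[[[-2.2,1.9,-1.6],[-0.08,-0.07,0.08]],[[-2.5,2,-1.7],[-0.08,-0.08,0.08]],[[-2.9,2.3,-1.7],[-0.08,-0.08,0.07]],[[-3.2,2.5,-1.7],[-0.08,-0.09,0.07]],[[0,0,0],[0,0,0]]]' 5
python3 -c "
from h import *
im,d,c,s=shot('top','t6')
wands(im,c,'red',60);wands(im,c,'blue',60)
print(s['joints']); go([.406,-.158,.15],10)"
```

```text
clock: 31.95
tcp_pos: [0.5948, -0.2444, 0.1402]
orientation: [2.214, -0.002, 2.22]
contact_force: [0.4, -0.4, -1.0]
grip_width: 0.0419
gripper_force: 0.0
clock: 32.45
tcp_pos: [0.5656, -0.2491, 0.2403]
orientation: [2.22, -0.027, 2.213]
contact_force: [0.3, -2.0, -0.4]
grip_width: 0.0421
gripper_force: 0.0
clock: 32.95
tcp_pos: [0.6033, -0.4369, 0.289]
orientation: [2.013, -0.735, 1.902]
contact_force: [0.4, -0.7, 0.2]
grip_width: 0.0419
gripper_force: 0.0
clock: 34.95
tcp_pos: [0.4903, -0.3777, 0.3051]
orientation: [-0.253, 3.001, -0.04]
contact_force: [-0.9, -0.7, 0.0]
grip_width: 0.0498
gripper_force: 0.0
red [336. 236.] c [ 0.4309 -0.1554] LxW 155 34 ang 11.2
red [307. 231.] c [ 0.4416 -0.0774] LxW 154 33 ang 0.2
red [350. 181.] c [ 0.589  -0.1909] LxW 51 26 ang 83.0
blue [375. 176.] c [ 0.6059 -0.2594] LxW 59 22 ang -69.0
[ 1.5161  0.626  -1.3792  1.6394  0.6308  1.2706  1.7979]
at [ 0.4886 -0.3796  0.3036] turn [-0.04   0.123 -0.006] shift cm [ 4.29 23.26 15.36] t 35.0
```

```bash

python3 -m crank '[[[1,4.5,1],[-0.02,0.06,0]],[[1,4.5,1],[-0.02,0.06,0]],[[1,4.7,3],[0,0,0]],[[1,4.7,3],[0,0,0]],[[0.3,4.7,3],[0,0,0]]]' >/dev/null
python3 -m crank '[[[0,0,4],[0,0,0]],[[0,0,0],[0,0,0]],[[0,0,0],[0,0,0]]]' 
python3 -c "
from h import *
im,d,c,s=shot('wrist','w7'); wands(im,c,'red')
print(s['joints']); go([.406,-.158,.006],10)"
```

```text
clock: 35.8
tcp_pos: [0.4149, -0.1754, 0.1589]
orientation: [-0.263, 3.13, 0.003]
contact_force: [1.0, -0.3, 0.5]
grip_width: 0.0499
gripper_force: 0.0
red [399. 212.] c [ 0.4243 -0.0772] LxW 124 33 ang 1.2
red [301. 206.] c [ 0.4295 -0.1543] LxW 156 36 ang 9.6
[ 1.3162  0.5164 -1.2989  2.0871  0.6006  0.9935  1.4366]
at [ 0.4159 -0.1757  0.1598] turn [ 0.001  0.003 -0.008] shift cm [ 0.67  1.91 15.38] t 35.85
```

```bash

python3 -m crank '[[[0.5,0.9,3.5],[0,0,0]],[[0.5,0.9,3.5],[0,0,0]],[[0,0,3.5],[0,0,0]],[[0,0,2.5],[0,0,0]],[[0,0,0],[0,0,0]]]'
python3 -c "
from h import *
im,d,c,s=shot('wrist','w8'); wands(im,c,'red')
print(s['joints']); go([.403,-.159,.006],9.7)"
```

```text
clock: 36.35
tcp_pos: [0.4025, -0.1591, 0.0278]
orientation: [-0.26, 3.13, 0.005]
contact_force: [0.9, 0.0, 0.1]
grip_width: 0.0499
gripper_force: 0.0
red [425. 395.] c [ 0.4654 -0.072 ] LxW 33 15 ang 15.8
red [459. 260.] c [ 0.3885 -0.0787] LxW 57 32 ang -1.2
red [280. 255.] c [ 0.4058 -0.1578] LxW 111 32 ang 9.5
[ 1.083   0.669  -1.0451  2.2159  0.8806  0.7644  1.1671]
at [ 0.4035 -0.159   0.0293] turn [ 0.002  0.003 -0.003] shift cm [0.05 0.01 2.33] t 36.4
```

```bash

python3 -m crank '[[[0,0,1.2],[0,0,0]],[[0,0,1],[0,0,0]],[[0,0,0],[0,0,0]]]'
python3 -m crank '[[[0,0,0],[0,0,0]],[[0,0,0],[0,0,0]],[[0,0,0],[0,0,0]],[[0,0,0],[0,0,0]],[[0,0,0],[0,0,0]]]' 1 60
python3 -m crank '[[[0,0,-3],[0,0,0]],[[0,0,-4],[0,0,0]],[[0,0,-4],[0,0,0]],[[0,0,-4],[0,0,0]],[[0,0,0],[0,0,0]]]'
python3 -c "
from h import *
goA()"
```

```text
clock: 36.7
tcp_pos: [0.4033, -0.159, 0.0073]
orientation: [-0.26, 3.128, 0.003]
contact_force: [0.3, 0.2, 0.3]
grip_width: 0.0501
gripper_force: 0.0
clock: 37.2
tcp_pos: [0.4033, -0.1586, 0.0078]
orientation: [-0.261, 3.127, 0.002]
contact_force: [-1.4, -0.1, 7.5]
grip_width: 0.0247
gripper_force: 59.3
clock: 37.7
tcp_pos: [0.4053, -0.1591, 0.1614]
orientation: [-0.261, 3.122, -0.003]
contact_force: [-0.3, -0.5, -1.6]
grip_width: 0.0242
gripper_force: 59.7
A: at [ 0.4053 -0.1591  0.1614] turn [-0.062 -0.23   0.064] shift [-11.02 -16.24 -15.98] [ 1.3234  0.4759 -1.316   2.1218  0.5713  0.9635  1.4279]
```

```bash

python3 -m crank '[[[0,0,-4],[-0.03,-0.115,0.03]],[[0,0,-4],[-0.03,-0.115,0.03]],[[-2.5,-4,-2],[0,0,0]],[[-2.5,-4,-2],[0,0,0]],[[-2.5,-4,-2],[0,0,0]]]' 
python3 -c "
from h import *
goA()"
```

```text
clock: 38.2
tcp_pos: [0.4739, -0.2718, 0.2756]
orientation: [-0.188, 2.989, 0.101]
contact_force: [1.3, 1.3, -1.1]
grip_width: 0.0242
gripper_force: 59.6
A: at [ 0.4739 -0.2718  0.2756] turn [-0.005 -0.089  0.02 ] shift [-2.74 -5.08 -5.43] [ 1.4562  0.4316 -1.2328  1.8174  0.3354  1.0748  1.8283]
```

```bash

python3 -m crank '[[[-1.4,-2.5,-2.7],[0,-0.045,0.01]],[[-1.4,-2.5,-2.7],[0,-0.045,0.01]],[[0,0,0],[0,0,0]]]' 
python3 -m crank '[[[3.4,-2.8,1.7],[0.08,0.09,-0.06]],[[3.2,-2.5,1.7],[0.08,0.09,-0.07]],[[2.9,-2.3,1.7],[0.08,0.08,-0.07]],[[2.5,-2,1.7],[0.08,0.08,-0.08]],[[2.2,-1.9,1.6],[0.08,0.07,-0.08]]]' >/dev/null
python3 -m crank '[[[1.8,-1.7,1.5],[0.08,0.07,-0.09]],[[1.4,-1.6,1.3],[0.08,0.06,-0.09]],[[1.1,-1.6,1.1],[0.09,0.06,-0.09]],[[0.7,-1.6,0.9],[0.09,0.05,-0.09]],[[0.3,-1.6,0.7],[0.09,0.04,-0.09]]]'
python3 -m crank '[[[0,-1.7,0.5],[0.1,0.04,-0.09]],[[-0.3,-1.8,0.2],[0.1,0.03,-0.09]],[[-0.6,-2,0],[0.1,0.03,-0.09]],[[-0.8,-2.2,-0.3],[0.11,0.02,-0.08]],[[-1,-2.5,-0.5],[0.11,0.02,-0.08]]]' >/dev/null
python3 -m crank '[[[-1.1,-2.7,-0.7],[0.12,0.01,-0.08]],[[-1.2,-3,-0.9],[0.12,0.01,-0.07]],[[-1.2,-3.3,-1.1],[0.12,0.01,-0.07]],[[-1.1,-3.7,-1.2],[0.13,0.01,-0.06]],[[-1.1,-4,-1.3],[0.13,0.01,-0.05]]]'
python3 -m crank '[[[0.1,-4.3,-1.4],[0.13,0.01,-0.05]],[[0.2,-4,-1.4],[0.14,0.01,-0.04]],[[0.4,-2,-1],[0.14,0.02,-0.04]],[[0.4,-1.2,-0.5],[0.14,0.02,-0.04]],[[0,0,0],[0,0,0]]]'
python3 -c "
from h import *
go([.594,-.3007,.20],mode='fwd');print(monitor.get_obs()['joints'])"
```

```text
clock: 38.5
tcp_pos: [0.5006, -0.3251, 0.332]
orientation: [-0.143, 2.894, 0.109]
contact_force: [-0.2, -0.3, -0.7]
grip_width: 0.0243
gripper_force: 59.7
clock: 39.5
tcp_pos: [0.3939, -0.5739, 0.2501]
orientation: [1.136, -2.251, 1.082]
contact_force: [-0.6, -0.2, -1.2]
grip_width: 0.0246
gripper_force: 59.7
clock: 40.5
tcp_pos: [0.5956, -0.4194, 0.2754]
orientation: [2.004, -0.755, 1.932]
contact_force: [-0.1, -0.4, -1.0]
grip_width: 0.0243
gripper_force: 59.7
clock: 41.0
tcp_pos: [0.6038, -0.3084, 0.303]
orientation: [2.186, -0.071, 2.237]
contact_force: [-0.1, -1.2, -1.6]
grip_width: 0.0243
gripper_force: 59.8
at [ 0.6038 -0.3084  0.303 ] turn [ 0.041 -0.023 -0.023] shift cm [-10.3   -0.77  -0.98] t 41.0
[ 1.3126  0.6668 -0.7714  2.2999  3.7941  1.07    1.7143]
```

```bash

python3 -m crank '[[[-3.5,-0.4,-0.5],[0.041,-0.023,-0.023]],[[-3.5,-0.4,-0.5],[0,0,0]],[[-3.3,0,0],[0,0,0]],[[0,0,0],[0,0,0]],[[0,0,0],[0,0,0]]]'
python3 -c "
from h import *
go([.594,-.3007,.122],mode='fwd')"
```

```text
clock: 41.5
tcp_pos: [0.5967, -0.297, 0.2014]
orientation: [-2.219, 0.003, -2.221]
contact_force: [-0.2, -0.0, 0.0]
grip_width: 0.0243
gripper_force: 59.8
at [ 0.5967 -0.297   0.2014] turn [ 0.    -0.001 -0.003] shift cm [-7.94  0.37 -0.27] t 41.5
```

```bash

python3 -m crank '[[[-2,0.3,-0.2],[0,0,0]],[[-1.5,0,0],[0,0,0]],[[-1,0,0],[0,0,0]],[[0,0,0],[0,0,0]]]' 
python3 -m crank '[[[-1,0,0],[0,0,0]],[[-1,0,0],[0,0,0]],[[-1.4,0,0],[0,0,0]],[[0,0,0],[0,0,0]]]' 

```

```text
clock: 41.9
tcp_pos: [0.5946, -0.3007, 0.1568]
orientation: [-2.219, -0.001, -2.223]
contact_force: [0.9, -0.7, -0.8]
grip_width: 0.0243
gripper_force: 59.8
clock: 42.3
tcp_pos: [0.5941, -0.3006, 0.1203]
orientation: [-2.221, 0.001, -2.22]
contact_force: [-0.8, 0.3, -1.0]
grip_width: 0.0245
gripper_force: 59.8
```

```bash

python3 -m crank '[[[0,0,0],[0,0,0]],[[0,0,0],[0,0,0]],[[0,0,0],[0,0,0]],[[0,0,0],[0,0,0]]]' 4.2 
python3 -m crank '[[[0,0,-2],[0,0,0]],[[0,0,-2.5],[0,0,0]],[[4,0,-1],[0,0,0]],[[4,0,1],[0,0,0]],[[4,0,2],[0,0,0]]]' 
python3 -m crank '[[[4,0,2],[0,0,0]],[[0.4,4,1.3],[-0.14,-0.02,0.04]],[[0.6,3.5,1.4],[-0.14,-0.02,0.04]],[[0.8,3,1.4],[-0.14,-0.01,0.04]],[[0.9,3,1.4],[-0.13,-0.01,0.05]]]'
python3 -m crank '[[[1.1,4,1.3],[-0.13,-0.01,0.05]],[[1.1,3.7,1.2],[-0.13,-0.01,0.06]],[[1.2,3.3,1.1],[-0.12,-0.01,0.07]],[[1.2,3,0.9],[-0.12,-0.01,0.07]],[[1.1,2.7,0.7],[-0.12,-0.01,0.08]]]' >/dev/null
python3 -m crank '[[[1,2.5,0.5],[-0.11,-0.02,0.08]],[[0.8,2.2,0.3],[-0.11,-0.02,0.08]],[[0.6,2,0],[-0.1,-0.03,0.09]],[[0.3,1.8,-0.2],[-0.1,-0.03,0.09]],[[0,1.7,-0.5],[-0.1,-0.04,0.09]]]' >/dev/null
python3 -m crank '[[[-0.3,1.6,-0.7],[-0.09,-0.04,0.09]],[[-0.7,1.6,-0.9],[-0.09,-0.05,0.09]],[[-1.1,1.6,-1.1],[-0.09,-0.06,0.09]],[[-1.4,1.6,-1.3],[-0.08,-0.06,0.09]],[[-1.8,1.7,-1.5],[-0.08,-0.07,0.09]]]' >/dev/null
python3 -m crank '[[[-2.2,1.9,-1.6],[-0.08,-0.07,0.08]],[[-2.5,2,-1.7],[-0.08,-0.08,0.08]],[[-2.9,2.3,-1.7],[-0.08,-0.08,0.07]],[[-3.2,2.5,-1.7],[-0.08,-0.09,0.07]],[[0,0,0],[0,0,0]]]' 5
python3 -c "
from h import *
im,d,c,s=shot('top','t7')
wands(im,c,'red',60);wands(im,c,'blue',60)
print(s['joints']); go([.43,-.0774,.15],0)"
```

```text
clock: 42.7
tcp_pos: [0.5945, -0.3004, 0.1228]
orientation: [-2.218, -0.002, -2.223]
contact_force: [0.0, 0.5, 0.0]
grip_width: 0.0422
gripper_force: 0.0
clock: 43.2
tcp_pos: [0.568, -0.3011, 0.2422]
orientation: [-2.222, 0.004, -2.22]
contact_force: [1.5, -1.8, 0.5]
grip_width: 0.0419
gripper_force: 0.0
clock: 43.7
tcp_pos: [0.6173, -0.4444, 0.3009]
orientation: [2.021, -0.731, 1.907]
contact_force: [0.3, -1.0, 0.5]
grip_width: 0.0421
gripper_force: 0.0
clock: 45.7
tcp_pos: [0.5039, -0.3874, 0.3172]
orientation: [-0.264, 2.998, -0.036]
contact_force: [0.8, -0.8, 0.5]
grip_width: 0.0499
gripper_force: 0.0
red [307. 231.] c [ 0.4416 -0.0774] LxW 154 33 ang 0.2
red [350. 181.] c [ 0.5885 -0.1907] LxW 51 27 ang 83.8
red [403. 174.] c [ 0.6119 -0.3324] LxW 36 24 ang -84.0
blue [376. 175.] c [ 0.6067 -0.2594] LxW 60 23 ang -70.2
[ 1.2746  0.4288 -0.928   1.595   0.3238  1.1656  2.0494]
at [ 0.5021 -0.3892  0.3156] turn [-0.026  0.127  0.176] shift cm [ 7.21 31.18 16.56] t 45.75
```

```bash

python3 -m crank '[[[1,3.5,0],[-0.013,0.063,0.088]],[[1.2,4.6,1],[-0.013,0.063,0.088]],[[1,4.6,1],[0,0,0]],[[1,4.6,1],[0,0,0]],[[1,4.6,2],[0,0,0]]]' >/dev/null
python3 -m crank '[[[1,4.6,3],[0,0,0]],[[1,4.6,4],[0,0,0]],[[0,0,4],[0,0,0]],[[0,0,0],[0,0,0]],[[0,0,0],[0,0,0]]]' 
python3 -c "
from h import *
im,d,c,s=shot('wrist','w9'); wands(im,c,'red')
print(s['joints']); go([.421,-.0774,.006],0)"
```

```text
clock: 46.75
tcp_pos: [0.4239, -0.0974, 0.1624]
orientation: [-0.002, -3.14, -0.002]
contact_force: [0.7, -0.3, 0.1]
grip_width: 0.0501
gripper_force: 0.0
red [306. 204.] c [ 0.4411 -0.0742] LxW 156 36 ang -1.7
[ 0.9367  0.3105 -0.9729  2.1241  0.3356  0.8686  1.3346]
at [ 0.425  -0.0976  0.1634] turn [ 0.001  0.001 -0.002] shift cm [ 0.4   2.02 15.74] t 46.8
```

```bash

python3 -m crank '[[[0.4,1.1,3.5],[0,0,0]],[[0.4,1.1,3.5],[0,0,0]],[[0,0,3.5],[0,0,0]],[[0,0,2.5],[0,0,0]],[[0,0,0],[0,0,0]]]'
python3 -c "
from h import *
im,d,c,s=shot('wrist','w10'); wands(im,c,'red')
print(s['joints']); go([.418,-.0757,.006],-1)"
```

```text
clock: 47.3
tcp_pos: [0.4164, -0.0755, 0.0316]
orientation: [-0.005, -3.14, -0.002]
contact_force: [-0.7, -1.0, 0.8]
grip_width: 0.0502
gripper_force: 0.0
red [282. 253.] c [ 0.4198 -0.0746] LxW 117 34 ang -0.2
[ 0.6815  0.5198 -0.7701  2.2459  0.6473  0.6087  0.9939]
at [ 0.4173 -0.0754  0.033 ] turn [0.001 0.    0.014] shift cm [-0.07 -0.03  2.7 ] t 47.35
```

```bash

python3 -m crank '[[[0,0,1.3],[0,0,0]],[[0,0,1.2],[0,0,0]],[[0,0,0],[0,0,0]]]'
python3 -m crank '[[[0,0,0],[0,0,0]],[[0,0,0],[0,0,0]],[[0,0,0],[0,0,0]],[[0,0,0],[0,0,0]],[[0,0,0],[0,0,0]]]' 1 60
python3 -m crank '[[[0,0,-3],[0,0,0]],[[0,0,-4],[0,0,0]],[[0,0,-4],[0,0,0]],[[0,0,-4],[0,0,0]],[[0,0,0],[0,0,0]]]'
python3 -c "
from h import *
goA()"
```

```text
clock: 47.65
tcp_pos: [0.418, -0.0754, 0.0087]
orientation: [0.005, 3.139, 0.001]
contact_force: [1.2, -0.0, 1.0]
grip_width: 0.0501
gripper_force: 0.0
clock: 48.15
tcp_pos: [0.4179, -0.075, 0.0092]
orientation: [0.005, 3.138, -0.0]
contact_force: [-1.7, -0.8, 13.2]
grip_width: 0.0244
gripper_force: 59.0
clock: 48.65
tcp_pos: [0.4198, -0.0748, 0.1625]
orientation: [0.003, 3.132, -0.003]
contact_force: [1.5, 0.1, -1.1]
grip_width: 0.0242
gripper_force: 60.3
A: at [ 0.4198 -0.0748  0.1625] turn [-0.082 -0.224 -0.104] shift [ -8.81 -24.45 -16.97] [ 0.9179  0.2935 -1.0014  2.1479  0.3332  0.8509  1.283 ]
```

```bash

python3 -m crank '[[[0,0,-4],[-0.041,-0.112,-0.05]],[[0,0,-4],[-0.041,-0.112,-0.05]],[[0,-4.8,-4],[0,0,0]],[[-1.5,-4.8,-3],[0,0,0]],[[-2.5,-4.8,-2],[0,0,0]]]' >/dev/null
python3 -m crank '[[[-2.5,-4.8,0],[0,0,0]],[[-2,-4.8,0],[0,0,0]],[[0,0,0],[0,0,0]]]' 
python3 -c "
from h import *
goA()"
```

```text
clock: 49.45
tcp_pos: [0.492, -0.2939, 0.2839]
orientation: [-0.083, 2.99, 0.106]
contact_force: [-0.6, 0.2, -1.8]
grip_width: 0.0244
gripper_force: 60.2
A: at [ 0.492  -0.2939  0.2839] turn [-0.011 -0.083 -0.05 ] shift [-1.01 -2.74 -4.83] [ 1.2888  0.3718 -0.983   1.7588  0.2136  1.0646  1.8885]
```

```bash

python3 -m crank '[[[-0.5,-1.4,-2.4],[-0.005,-0.042,-0.025]],[[-0.5,-1.4,-2.4],[-0.005,-0.042,-0.025]],[[0,0,0],[0,0,0]]]' 
python3 -m crank '[[[3.4,-2.8,1.7],[0.08,0.09,-0.06]],[[3.2,-2.5,1.7],[0.08,0.09,-0.07]],[[2.9,-2.3,1.7],[0.08,0.08,-0.07]],[[2.5,-2,1.7],[0.08,0.08,-0.08]],[[2.2,-1.9,1.6],[0.08,0.07,-0.08]]]' >/dev/null
python3 -m crank '[[[1.8,-1.7,1.5],[0.08,0.07,-0.09]],[[1.4,-1.6,1.3],[0.08,0.06,-0.09]],[[1.1,-1.6,1.1],[0.09,0.06,-0.09]],[[0.7,-1.6,0.9],[0.09,0.05,-0.09]],[[0.3,-1.6,0.7],[0.09,0.04,-0.09]]]'
python3 -m crank '[[[0,-1.7,0.5],[0.1,0.04,-0.09]],[[-0.3,-1.8,0.2],[0.1,0.03,-0.09]],[[-0.6,-2,0],[0.1,0.03,-0.09]],[[-0.8,-2.2,-0.3],[0.11,0.02,-0.08]],[[-1,-2.5,-0.5],[0.11,0.02,-0.08]]]' >/dev/null
python3 -m crank '[[[-1.1,-2.7,-0.7],[0.12,0.01,-0.08]],[[-1.2,-3,-0.9],[0.12,0.01,-0.07]],[[-1.2,-3.3,-1.1],[0.12,0.01,-0.07]],[[-1.1,-3,-1.2],[0.13,0.01,-0.06]],[[-1.1,-3,-1.3],[0.13,0.01,-0.05]]]'
python3 -m crank '[[[0.1,-2.5,-1],[0.13,0.01,-0.05]],[[0.2,-2,-0.7],[0.14,0.01,-0.04]],[[0.4,-0.5,-0.5],[0.14,0.02,-0.04]],[[0.4,0,-0.3],[0.14,0.02,-0.04]],[[0,0,0],[0,0,0]]]'
python3 -c "
from h import *
go([.594,-.3600,.20],mode='fwd');print(monitor.get_obs()['joints'])"
```

```text
clock: 49.75
tcp_pos: [0.4955, -0.3208, 0.3347]
orientation: [-0.157, 2.899, 0.11]
contact_force: [-0.4, -0.4, -1.6]
grip_width: 0.0243
gripper_force: 60.3
clock: 50.75
tcp_pos: [0.392, -0.5718, 0.2538]
orientation: [1.146, -2.246, 1.083]
contact_force: [-0.1, -0.9, -0.5]
grip_width: 0.0245
gripper_force: 60.2
clock: 51.75
tcp_pos: [0.5816, -0.4271, 0.2749]
orientation: [2.013, -0.746, 1.935]
contact_force: [-0.1, 0.7, -1.4]
grip_width: 0.0241
gripper_force: 60.3
clock: 52.25
tcp_pos: [0.5825, -0.3833, 0.2939]
orientation: [2.183, -0.103, 2.225]
contact_force: [-0.6, -0.5, -1.3]
grip_width: 0.0242
gripper_force: 60.4
at [ 0.5825 -0.3833  0.2939] turn [ 0.063 -0.019 -0.03 ] shift cm [-9.39 -2.33  1.15] t 52.25
[ 1.3056  0.6563 -0.5885  2.2215  3.9606  1.1017  1.5353]
```

```bash

python3 -m crank '[[[-3.2,-1.2,0.6],[0.063,-0.019,-0.03]],[[-3.2,-1.2,0.6],[0,0,0]],[[-3,0,0],[0,0,0]],[[0,0,0],[0,0,0]],[[0,0,0],[0,0,0]]]'
python3 -c "
from h import *
go([.5945,-.3600,.117],mode='fwd')"
```

```text
clock: 52.75
tcp_pos: [0.5978, -0.3541, 0.2017]
orientation: [-2.217, 0.001, -2.219]
contact_force: [1.0, -0.3, -0.1]
grip_width: 0.0243
gripper_force: 60.3
at [ 0.5978 -0.3541  0.2017] turn [-0.003 -0.001 -0.004] shift cm [-8.47  0.59 -0.33] t 52.75
```

```bash

python3 -m crank '[[[-2,0.5,-0.3],[0,0,0]],[[-1.5,0,0],[0,0,0]],[[-1,0,0],[0,0,0]],[[0,0,0],[0,0,0]]]' 
python3 -m crank '[[[-1,0,0],[0,0,0]],[[-1.2,0,0],[0,0,0]],[[-1.4,0,0],[0,0,0]],[[0,0,0],[0,0,0]]]' 
python3 -m crank '[[[0,0,0],[0,0,0]],[[0,0,0],[0,0,0]],[[0,0,0],[0,0,0]],[[0,0,0],[0,0,0]]]' 4.2 
python3 -m crank '[[[0,0,-2],[0,0,0]],[[0,0,-2.5],[0,0,0]],[[4,0,-1],[0,0,0]],[[4,0,1],[0,0,0]],[[4,0,2],[0,0,0]]]' 
python3 -c "
from h import *
im,d,c,s=shot('scene','s11')
cv2.imwrite('pics/s11c.png',cv2.resize(im[150:400,150:400,::-1],None,fx=2.2,fy=2.2))"

```

```text
clock: 53.15
tcp_pos: [0.5946, -0.3603, 0.1568]
orientation: [-2.218, -0.001, -2.221]
contact_force: [1.2, 0.5, -1.0]
grip_width: 0.0243
gripper_force: 60.3
clock: 53.55
tcp_pos: [0.5941, -0.3601, 0.1182]
orientation: [-2.22, 0.0, -2.218]
contact_force: [-0.3, 0.2, -1.3]
grip_width: 0.0242
gripper_force: 60.3
clock: 53.95
tcp_pos: [0.5946, -0.3601, 0.121]
orientation: [-2.217, -0.003, -2.222]
contact_force: [-0.4, -0.8, 0.4]
grip_width: 0.0421
gripper_force: 0.0
clock: 54.45
tcp_pos: [0.5669, -0.3615, 0.2399]
orientation: [-2.222, 0.004, -2.217]
contact_force: [0.3, -1.5, -0.4]
grip_width: 0.0418
gripper_force: 0.0
```

View pics/s11c.png

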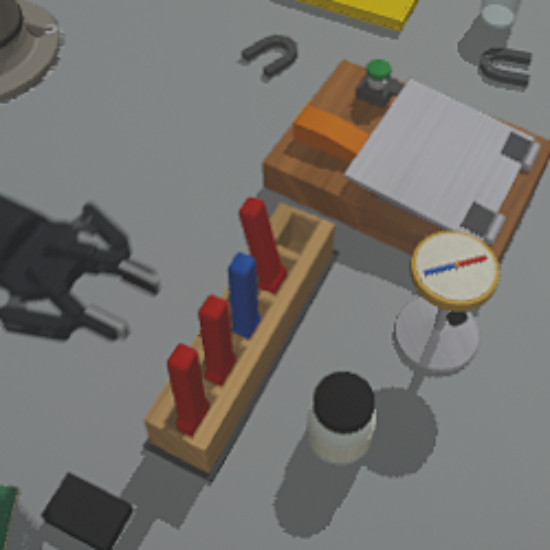

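```bash

python3 -m crank '[[[4,0,2],[0,0,0]],[[0.4,3,1],[-0.14,-0.02,0.04]],[[0.6,2.5,1],[-0.14,-0.02,0.04]],[[0.8,2,1],[-0.14,-0.01,0.04]],[[0.9,2,1],[-0.13,-0.01,0.05]]]' >/dev/null
python3 -m crank '[[[1.1,3,1.3],[-0.13,-0.01,0.05]],[[1.1,3,1.2],[-0.13,-0.01,0.06]],[[1.2,3.3,1.1],[-0.12,-0.01,0.07]],[[1.2,3,0.9],[-0.12,-0.01,0.07]],[[1.1,2.7,0.7],[-0.12,-0.01,0.08]]]' >/dev/null
python3 -m crank '[[[1,2.5,0.5],[-0.11,-0.02,0.08]],[[0.8,2.2,0.3],[-0.11,-0.02,0.08]],[[0.6,2,0],[-0.1,-0.03,0.09]],[[0.3,1.8,-0.2],[-0.1,-0.03,0.09]],[[0,1.7,-0.5],[-0.1,-0.04,0.09]]]' >/dev/null
python3 -m crank '[[[-0.3,1.6,-0.7],[-0.09,-0.04,0.09]],[[-0.7,1.6,-0.9],[-0.09,-0.05,0.09]],[[-1.1,1.6,-1.1],[-0.09,-0.06,0.09]],[[-1.4,1.6,-1.3],[-0.08,-0.06,0.09]],[[-1.8,1.7,-1.5],[-0.08,-0.07,0.09]]]' >/dev/null
python3 -m crank '[[[-2.2,1.9,-1.6],[-0.08,-0.07,0.08]],[[-2.5,2,-1.7],[-0.08,-0.08,0.08]],[[-2.9,2.3,-1.7],[-0.08,-0.08,0.07]],[[-3.2,2.5,-1.7],[-0.08,-0.09,0.07]],[[0,0,0],[0,0,0]]]' 5.4
python3 -c "
from h import *
go([.50,.034,.25],0);print(monitor.get_obs()['joints'])"
```

```text
clock: 57.0
tcp_pos: [0.5054, -0.392, 0.3192]
orientation: [-0.289, 2.997, -0.039]
contact_force: [0.2, 0.5, -0.2]
grip_width: 0.0545
gripper_force: 0.0
at [ 0.5054 -0.392   0.3192] turn [-0.026  0.131  0.192] shift cm [ 0.54 42.6   6.92] t 57.0
[ 1.1538  0.3825 -0.7428  1.5903  0.2289  1.1453  2.1449]
```

```bash

python3 -m crank '[[[0,4.5,0],[-0.013,0.065,0.096]],[[0,4.7,0],[-0.013,0.065,0.096]],[[0,4.7,0],[0,0,0]],[[0,4.7,0],[0,0,0]],[[0.2,4.8,1],[0,0,0]]]' >/dev/null
python3 -m crank '[[[0.2,4.8,1],[0,0,0]],[[0.1,4.8,1],[0,0,0]],[[0,4.8,2],[0,0,0]],[[0,4.8,2],[0,0,0]],[[0,0,0],[0,0,0]]]' >/dev/null
python3 -m crank '[[[0,0,0],[0,0,0]]]'
python3 -c "
from h import *
im,d,c,s=shot('wrist','w12'); print(s['joints'])
for k in blobs(im,'orange',200):
    for z in (.08,): print(k.reshape(-1,2).mean(0),rect(c,k,z))
for k in blobs(im,'green',100): print('green',k.reshape(-1,2).mean(0),rect(c,k,.1))
go([.54,.034,.055],0)"
```

```text
clock: 58.1
tcp_pos: [0.4854, 0.0271, 0.2449]
orientation: [0.005, -3.137, 0.007]
contact_force: [0.6, -1.3, -1.0]
grip_width: 0.0541
gripper_force: 0.0
[ 0.5899  0.2617 -0.894   1.9301  0.2362  1.063   1.1692]
[287.127  254.9405] (array([0.5555, 0.0345]), 91.92646026611328, 36.09619140625, 178.03321838378906)
green [409.3333 282.6905] (array([0.5704, 0.1415]), 34.204833984375, 20.01078987121582, 62.25874328613281)
at [0.486  0.0259 0.2454] turn [-0.004 -0.003  0.   ] shift cm [-5.4   0.81 19.04] t 58.15
```

View pics/w12.png

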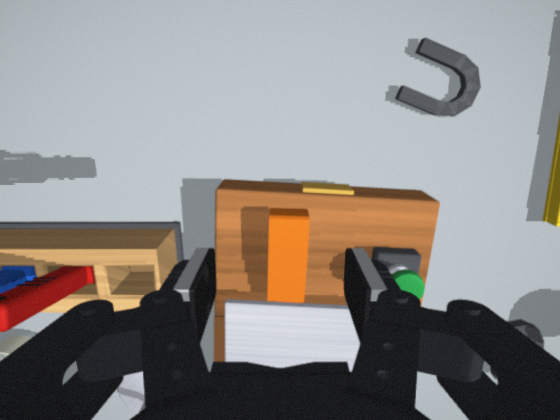

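```bash

python3 -m crank '[[[-2.7,0.4,3],[-0.004,-0.003,0.034]],[[-2.7,0.5,4],[0,0,0]],[[0,0,4],[0,0,0]],[[0,0,4],[0,0,0]],[[0,0,0],[0,0,0]]]' 5.4 >/dev/null
python3 -m crank '[[[0,0,0],[0,0,0]]]'
python3 -c "
from h import *
go([.54,.035,.055],-1.9)"
```

```text
clock: 58.75
tcp_pos: [0.541, 0.0343, 0.0965]
orientation: [0.057, 3.141, 0.002]
contact_force: [-0.1, -0.3, 0.9]
grip_width: 0.0541
gripper_force: 0.0
at [0.541  0.0343 0.0965] turn [ 0.001  0.    -0.003] shift cm [0.1  0.07 4.15] t 58.75
```

```bash

python3 -m crank '[[[0,0,2],[0,0,0]],[[0,0,1.2],[0,0,0]],[[0,0,0.9],[0,0,0]],[[0,0,0],[0,0,0]]]'
python3 -m crank '[[[0,0,0],[0,0,0]],[[0,0,0],[0,0,0]],[[0,0,0],[0,0,0]],[[0,0,0],[0,0,0]],[[0,0,0],[0,0,0]]]' 2.5 80
python3 -c "
from h import *
s=monitor.get_obs();print(s['tcp_pos'],s['contact_force'],s['orientation'])"
```

```text
clock: 59.15
tcp_pos: [0.5409, 0.0356, 0.0551]
orientation: [0.055, 3.14, 0.003]
contact_force: [-0.3, -0.4, -0.1]
grip_width: 0.0538
gripper_force: 0.0
clock: 59.65
tcp_pos: [0.5414, 0.0358, 0.0562]
orientation: [0.055, 3.139, 0.003]
contact_force: [-2.5, -0.7, 6.2]
grip_width: 0.0348
gripper_force: 80.4
[0.5414 0.0358 0.0562] [-2.495  -0.6757  6.1985] [0.055  3.1389 0.0026]
```

```bash

for i in 1; do python3 -m crank '[[[0.2,0,0],[0,0,0]],[[0.3,0,0],[0,0,0]],[[0.3,0,0],[0,0,0]],[[0.3,0,0],[0,0,0]],[[0.1,0,0],[0,0,0]]]'; done
python3 -m crank '[[[0.2,0,0],[0,0,0]],[[0.3,0,0],[0,0,0]],[[0.3,0,0],[0,0,0]],[[0.3,0,0],[0,0,0]],[[0.1,0,0],[0,0,0]]]'
python3 -c "
from h import *
im,d,c,s=shot('top','t13')
print(s['tcp_pos'],s['contact_force'])
for k in blobs(im,'orange',60): print(rect(c,k,.08))"
```

```text
clock: 60.15
tcp_pos: [0.5317, 0.0367, 0.0562]
orientation: [0.054, 3.134, 0.006]
contact_force: [5.8, -1.4, -3.1]
grip_width: 0.0348
gripper_force: 79.9
clock: 60.65
tcp_pos: [0.5197, 0.0372, 0.0562]
orientation: [0.054, 3.134, 0.006]
contact_force: [8.1, -0.5, -2.1]
grip_width: 0.0344
gripper_force: 80.0
[0.5197 0.0372 0.0562] [ 8.1278 -0.5236 -2.1126]
```

```bash

python3 -m crank '[[[0.2,0,0],[0,0,0]],[[0.3,0,0],[0,0,0]],[[0.3,0,0],[0,0,0]],[[0.3,0,0],[0,0,0]],[[0.1,0,0],[0,0,0]]]' | grep -E 'tcp|force'
python3 -m crank '[[[0.2,0,0],[0,0,0]],[[0.3,0,0],[0,0,0]],[[0.3,0,0],[0,0,0]],[[0.3,0,0],[0,0,0]],[[0.1,0,0],[0,0,0]]]'| grep -E 'tcp|force'
python3 -m crank '[[[0.2,0,0],[0,0,0]],[[0.3,0,0],[0,0,0]],[[0.3,0,0],[0,0,0]],[[0.3,0,0],[0,0,0]],[[0.1,0,0],[0,0,0]]]'
python3 -c "
from h import *
im,d,c,s=shot('wrist','w14')
for k in blobs(im,'orange',200): print(k.reshape(-1,2).min(0),k.reshape(-1,2).max(0))
H=bydepth(c,[(280,330),(260,330),(330,320)],[d[330,280],d[330,260],d[320,330]]);print(H)"
```

```text
tcp_pos: [0.5078, 0.0376, 0.0562]
contact_force: [6.4, -0.6, -2.0]
gripper_force: 80.1
tcp_pos: [0.4958, 0.0381, 0.0562]
contact_force: [7.7, -0.4, -2.1]
gripper_force: 80.1
clock: 62.2
tcp_pos: [0.4839, 0.0385, 0.0562]
orientation: [0.054, 3.134, 0.006]
contact_force: [7.1, -0.1, -2.5]
grip_width: 0.0345
gripper_force: 80.1
[230 207] [330 367]
[[0.5011 0.039  0.0785]
 [0.5004 0.0314 0.0791]
 [0.4903 0.0566 0.0888]]
```

```bash

python3 -m crank '[[[0.2,0,0],[0,0,0]],[[0.3,0,0],[0,0,0]],[[0.3,0,0],[0,0,0]],[[0.3,0,0],[0,0,0]],[[0.1,0,0],[0,0,0]]]' | grep -E 'tcp|force'
python3 -m crank '[[[0.2,0,0],[0,0,0]],[[0.3,0,0],[0,0,0]],[[0.3,0,0],[0,0,0]],[[0.3,0,0],[0,0,0]],[[0.1,0,0],[0,0,0]]]'| grep -E 'tcp|force'
python3 -m crank '[[[0.2,0,0],[0,0,0]],[[0.3,0,0],[0,0,0]],[[0.3,0,0],[0,0,0]],[[0.2,0,0],[0,0,0]],[[0,0,0],[0,0,0]]]'
python3 -c "
from h import *
z=np.load('top0.npz');c=cam('top')
im,d,cc,s=shot('top','t15')
# lid heights, before and now
for u,v in ((255,160),(240,165),(250,135),(275,160)):
    print(bydepth(c,[(u,v)],z['d'][v,u])[0],np.median([bydepth(c,[(u+i,v+j)],d[v+j,u+i])[0][2] for i in(-1,0,1) for j in (-1,0,1)]))
print([(k.reshape(-1,2).min(0),k.reshape(-1,2).max(0),rect(c,k,.08)) for k in blobs(im,'orange',30)])
cv2.imwrite('pics/t15c.png',cv2.resize(im[80:260,90:330,::-1],None,fx=3,fy=3))"
```

```text
tcp_pos: [0.4703, 0.039, 0.0559]
contact_force: [3.6, 0.4, 4.8]
gripper_force: 80.7
tcp_pos: [0.4583, 0.0394, 0.0557]
contact_force: [3.7, -0.2, 5.1]
gripper_force: 80.9
clock: 63.75
tcp_pos: [0.4479, 0.0397, 0.0556]
orientation: [0.053, 3.138, 0.005]
contact_force: [2.4, 0.5, 7.6]
grip_width: 0.0346
gripper_force: 81.0
[0.6373 0.0648 0.0725] 0.0577931182718594
[0.6232 0.1037 0.0763] 0.05993737787781739
[0.7055 0.0793 0.0643] 0.05786070288139866
[0.6375 0.0123 0.0733] 0.05800922260901653
[(array([260, 183], dtype=int32), array([273, 205], dtype=int32), (array([0.5471, 0.0336]), 57.41638946533203, 33.78746032714844, 0.44980162382125854))]
```

View pics/t15c.png

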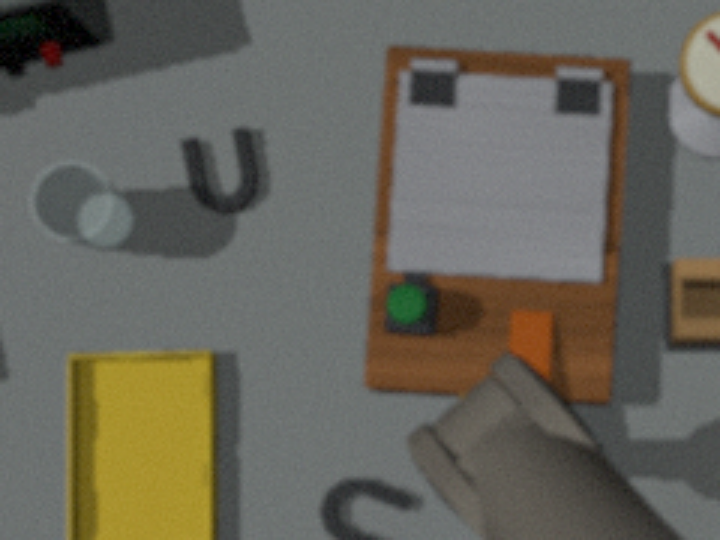

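```bash

python3 -m crank '[[[0,0,-1],[0,0,0]],[[0,0,-2],[0,0,0]],[[0,0,-2],[0,0,0]],[[0,0,0],[0,0,0.14]],[[0,0,0],[0,0,0.14]]]' >/dev/null
python3 -m crank '[[[0,0,0],[0,0,0.14]],[[0,0,0],[0,0,0.14]],[[0,0,0],[0,0,0.14]],[[0,0,0],[0,0,0.14]],[[0,0,0],[0,0,0.14]]]' 
python3 -m crank '[[[0,0,0],[0,0,0.14]],[[0,0,0],[0,0,0.14]],[[0,0,0],[0,0,0.14]],[[0,0,0],[0,0,0.14]],[[0,0,0],[0,0,0]]]' 
python3 -c "
from h import *
go([.448,.04,.007],-90);print(monitor.get_obs()['joints'])"
```

```text
clock: 64.8
tcp_pos: [0.445, 0.039, 0.1046]
orientation: [-1.532, -2.739, -0.001]
contact_force: [0.6, -0.2, -1.0]
grip_width: 0.0347
gripper_force: 79.9
clock: 65.3
tcp_pos: [0.4454, 0.0391, 0.1047]
orientation: [-2.225, -2.215, -0.001]
contact_force: [-0.2, 0.4, -0.7]
grip_width: 0.0347
gripper_force: 79.9
at [0.4454 0.0391 0.1047] turn [-0.001 -0.002 -0.005] shift cm [0.09 0.26 9.77] t 65.3
[ 0.185   0.3274 -0.4749  2.1693  0.2285  0.6927 -0.4498]
```

```bash

python3 -m crank '[[[0,0.2,4],[0,0,0]],[[0,0,3],[0,0,0]],[[0,0,1.5],[0,0,0]],[[0,0,0.8],[0,0,0]],[[0,0,0.3],[0,0,0]]]'
python3 -m crank '[[[0,0,0.2],[0,0,0]],[[0,0,0],[0,0,0]]]'
```

```text
clock: 65.8
tcp_pos: [0.4483, 0.0394, 0.0084]
orientation: [-2.221, -2.218, -0.002]
contact_force: [0.0, -0.6, -0.4]
grip_width: 0.0348
gripper_force: 80.1
clock: 66.0
tcp_pos: [0.4495, 0.0394, 0.0075]
orientation: [-2.225, -2.218, -0.005]
contact_force: [0.1, 0.1, -1.8]
grip_width: 0.0345
gripper_force: 80.1
```

```bash

python3 -m crank '[[[0,0,0],[0,0,0]],[[0,0,0],[0,0,0]],[[0,0,0],[0,0,0]]]' 5.4
python3 -m crank '[[[0,0,-3],[0,0,0]],[[0,0,-5],[0,0,0]],[[0,0,-5],[0,0,0]],[[0,0,-5],[0,0,0]],[[3,2,-4],[0,0,0]]]' >/dev/null
python3 -m crank '[[[2.3,3.3,0],[0,0,0]],[[2.3,3.3,0],[0,0,0]],[[0,0,0],[0,0,0]],[[0,0,0],[0,0,0]],[[0,0,0],[0,0,0]]]' 0 40
python3 -c "
from h import *
im,d,c,s=shot('wrist','w16')
for k in blobs(im,'green',100): print('green',k.reshape(-1,2).mean(0),rect(c,k,.1))
for k in blobs(im,'orange',100): print('orange',k.reshape(-1,2).mean(0),rect(c,k,.02))
im,d,c,s=shot('top','t16')
for k in blobs(im,'green',40): print('green',k.reshape(-1,2).mean(0),rect(c,k,.1))
for k in blobs(im,'orange',100): print('orange',k.reshape(-1,2).mean(0),rect(c,k,.02))
wands(im,c,'red',60);wands(im,c,'blue',60)
go([.578,.139,.115],-90);print(monitor.get_obs()['joints'])"
```

```text
clock: 66.3
tcp_pos: [0.4495, 0.0394, 0.0074]
orientation: [-2.225, -2.217, -0.005]
contact_force: [0.0, -0.7, -0.9]
grip_width: 0.0537
gripper_force: 0.0
clock: 67.3
tcp_pos: [0.5326, 0.1116, 0.2239]
orientation: [-2.225, -2.216, -0.001]
contact_force: [0.5, 0.1, 0.1]
grip_width: 0.0001
gripper_force: 0.0
green [339.912 154.408] (array([0.578 , 0.1419]), 32.636253356933594, 31.756912231445312, 179.93629455566406)
orange [200.9827 257.3074] (array([0.4501, 0.0202]), 98.6300277709961, 39.223365783691406, 89.14263916015625)
green [502.3918 248.3013] (array([ 0.4065, -0.5462]), 164.98355102539062, 115.37007141113281, 75.96640014648438)
orange [289.5096 232.0673] (array([ 0.4495, -0.0258]), 119.7290267944336, 27.871774673461914, 88.66879272460938)
red [350. 181.] c [ 0.5887 -0.1909] LxW 49 30 ang 89.9
red [427. 173.] c [ 0.6123 -0.3968] LxW 41 23 ang -82.6
red [406. 175.] c [ 0.608  -0.3426] LxW 48 27 ang 55.9
blue [375. 176.] c [ 0.6062 -0.2585] LxW 61 23 ang -69.0
at [0.5328 0.1114 0.2243] turn [ 0.001 -0.002 -0.004] shift cm [ 2.76  4.52 10.93] t 67.4
[ 0.1315  0.3203 -0.5495  1.8483  0.1923  1.0247 -0.5   ]
```

```bash

python3 -m crank '[[[1.5,2.3,0],[0,0,0]],[[1.4,2.2,2],[0,0,0]],[[0,0,4],[0,0,0]],[[0,0,4],[0,0,0]],[[0,0,0],[0,0,0]]]'
python3 -m crank '[[[0,0,0],[0,0,0]]]'
```

```text
clock: 67.9
tcp_pos: [0.5747, 0.1392, 0.1196]
orientation: [-2.222, -2.213, 0.01]
contact_force: [-1.0, -1.1, 0.6]
grip_width: 0.0
gripper_force: 0.0
clock: 68.0
tcp_pos: [0.5785, 0.141, 0.125]
orientation: [-2.225, -2.216, -0.002]
contact_force: [1.2, -0.6, 0.5]
grip_width: 0.0001
gripper_force: 0.0
```

Press in small steps: the top sits at about 0.100 and the stop at 0.088.

```bash

python3 -m crank '[[[0,0,1.5],[0,0,0]],[[0,0,0.8],[0,0,0]],[[0,0,0.3],[0,0,0]],[[0,0,0.3],[0,0,0]],[[0,0,0],[0,0,0]]]' | grep -E 'tcp|contact'
python3 -m crank '[[[0,0,0.3],[0,0,0]],[[0,0,0.3],[0,0,0]],[[0,0,0],[0,0,0]]]' | grep -E 'tcp|contact'
python3 -m crank '[[[0,0,0.2],[0,0,0]],[[0,0,0.1],[0,0,0]],[[0,0,0],[0,0,0]]]' | grep -E 'tcp|contact'
```

```text
tcp_pos: [0.5791, 0.1414, 0.0958]
contact_force: [-1.4, -0.3, 4.1]
tcp_pos: [0.5792, 0.1414, 0.0898]
contact_force: [-0.9, -3.2, 6.1]
tcp_pos: [0.5793, 0.1414, 0.0881]
contact_force: [-4.6, -2.6, 14.1]
```

```bash

python3 -m crank '[[[0,0,0.1],[0,0,0]],[[0,0,0],[0,0,0]],[[0,0,0],[0,0,0]],[[0,0,0],[0,0,0]],[[0,0,0],[0,0,0]]]' | grep -E 'tcp|contact'
python3 -m crank '[[[0,0,0],[0,0,0]],[[0,0,0],[0,0,0]],[[0,0,0],[0,0,0]],[[0,0,0],[0,0,0]],[[0,0,0],[0,0,0]]]' | grep -E 'tcp|contact'
python3 -m crank '[[[0,0,-0.5],[0,0,0]],[[0,0,-0.5],[0,0,0]],[[0,0,-1],[0,0,0]],[[0,0,-4],[0,0,0]],[[0,0,-5],[0,0,0]]]' | grep -E 'tcp|contact'
python3 -m crank '[[[0,0,0],[0,0,0]],[[-2,-4,0],[0,0,0]],[[-2,-4,0],[0,0,0]],[[-4,-4,0],[0,0,0]],[[0,0,0],[0,0,0]]]' 5.4
python3 -c "
from h import *
im,d,c,s=shot('wrist','w17')
for k in blobs(im,'orange',100): print('orange',k.reshape(-1,2).mean(0),rect(c,k,.03))
go([.4495,.0394,.0075],-90)
im,d,c,s=shot('scene','s17')
cv2.imwrite('pics/s17c.png',cv2.resize(im[150:400,150:400,::-1],None,fx=2.2,fy=2.2))"
```

```text
tcp_pos: [0.5794, 0.1415, 0.088]
contact_force: [-6.6, -3.6, 21.7]
tcp_pos: [0.5793, 0.1415, 0.088]
contact_force: [-8.3, -4.3, 21.8]
tcp_pos: [0.5771, 0.1411, 0.1948]
contact_force: [1.0, 0.1, 0.3]
clock: 71.1
tcp_pos: [0.4579, 0.0616, 0.1938]
orientation: [-2.229, -2.212, 0.007]
contact_force: [0.1, 0.1, -0.1]
grip_width: 0.0538
gripper_force: 0.0
orange [272.5514 243.6829] (array([ 0.451, -0.   ]), 140.55479431152344, 32.987060546875, 88.81834411621094)
at [0.4609 0.064  0.1948] turn [-0.    -0.    -0.007] shift cm [-2.46 -1.14 18.73] t 71.15
```

View pics/s17c.png

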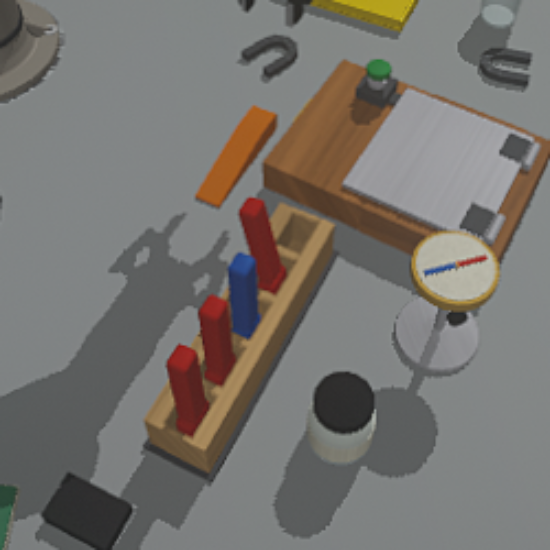

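```bash

python3 -m crank '[[[-1.2,-0.5,4],[0,0,0]],[[-1.2,-0.5,4],[0,0,0]],[[0,0,4],[0,0,0]],[[0,0,3],[0,0,0]],[[0,0,0],[0,0,0]]]' > /dev/null
python3 -m crank '[[[0,0,0],[0,0,0]]]'
python3 -c "
from h import *
go([.4497,.0394,.0075],-90.8)"
```

```text
clock: 71.8
tcp_pos: [0.4541, 0.0441, 0.0453]
orientation: [-2.223, -2.218, -0.005]
contact_force: [-0.1, 0.2, 0.6]
grip_width: 0.0541
gripper_force: 0.0
at [0.4541 0.0441 0.0453] turn [ 0.001 -0.004  0.012] shift cm [-0.48 -0.44  3.78] t 71.8
```

```bash

python3 -m crank '[[[-0.5,-0.4,1],[0,0,0.01]],[[0,0,1.5],[0,0,0]],[[0,0,1.2],[0,0,0]],[[0,0,0],[0,0,0]]]'
python3 -m crank '[[[0,0,0],[0,0,0]],[[0,0,0],[0,0,0]],[[0,0,0],[0,0,0]],[[0,0,0],[0,0,0]],[[0,0,0],[0,0,0]]]' 2.5 80
python3 -m crank '[[[0,0,-3],[0,0,0]],[[0,0,-4],[0,0,0]],[[0,0,-4],[0,0,0]],[[0,0,-1],[0,0,0]],[[0,0,0],[0,0,0]]]'
python3 -c "
from h import *
go([.383,.388,.12],0);print(monitor.get_obs()['joints'])"
```

```text
clock: 72.2
tcp_pos: [0.449, 0.0377, 0.0076]
orientation: [-2.236, -2.205, -0.003]
contact_force: [-0.3, -0.5, -0.4]
grip_width: 0.0542
gripper_force: 0.0
clock: 72.7
tcp_pos: [0.4499, 0.0381, 0.0089]
orientation: [2.236, 2.206, 0.006]
contact_force: [-1.9, 1.1, 7.6]
grip_width: 0.0343
gripper_force: 80.5
clock: 73.2
tcp_pos: [0.4504, 0.0375, 0.1297]
orientation: [2.236, 2.204, 0.009]
contact_force: [-0.4, 0.2, -1.6]
grip_width: 0.0343
gripper_force: 80.6
at [0.4504 0.0375 0.1297] turn [ 0.006  0.002 -1.585] shift cm [ 6.74 35.05  0.97] t 73.2
[ 0.2583  0.2981 -0.5494  2.1411  0.2256  0.7511 -0.4507]
```

```bash

python3 -m crank '[[[0,0,-1],[0,0,-0.135]],[[0,0,-1],[0,0,-0.135]],[[0,0,0],[0,0,-0.135]],[[0,0,0],[0,0,-0.135]],[[0,0,0],[0,0,-0.135]]]' >/dev/null
python3 -m crank '[[[0,0,0],[0,0,-0.135]],[[0,0,0],[0,0,-0.135]],[[0,0,0],[0,0,-0.135]],[[0,0,0],[0,0,-0.135]],[[0,0,0],[0,0,-0.135]]]' >/dev/null
python3 -m crank '[[[0,0,0],[0,0,-0.135]],[[0,0,0],[0,0,-0.135]],[[0,4,0],[0,0,0]],[[0,4.5,0],[0,0,0]],[[1,4.5,0],[0,0,0]]]' 
python3 -m crank '[[[1,4.5,0],[0,0,0]],[[1,4.5,0],[0,0,0]],[[1,4.5,0],[0,0,0]],[[1,4.5,0],[0,0,0]],[[0,0,0],[0,0,0]]]' 
python3 -c "
from h import *
go([.3784,.3815,.013],2);print(monitor.get_obs()['joints'])
im,d,c,s=shot('wrist','w18')
for k in blobs(im,'yellow',800): print(k.reshape(-1,2).mean(0),k.reshape(-1,2).min(0),k.reshape(-1,2).max(0),rect(c,k,.022))"
```

```text
clock: 74.7
tcp_pos: [0.4344, 0.1677, 0.1467]
orientation: [0.052, -3.14, -0.005]
contact_force: [-0.0, 1.0, -1.8]
grip_width: 0.0345
gripper_force: 80.5
clock: 75.2
tcp_pos: [0.3836, 0.3527, 0.1479]
orientation: [0.072, -3.139, -0.012]
contact_force: [0.2, -0.2, -1.2]
grip_width: 0.0344
gripper_force: 80.5
at [0.3836 0.3527 0.1479] turn [ 0.008 -0.002  0.011] shift cm [ 0.42  2.9  13.49] t 75.2
[-0.1426  0.4732 -0.8984  1.9586  0.4566  0.9214  0.3463]
[333.1524 184.6875] [235 113] [411 303] (array([0.4005, 0.3861]), 153.62107849121094, 127.9796371459961, 1.8724169731140137)
```

```bash

python3 -m crank '[[[0.4,3.1,3],[0.008,-0.002,0.01]],[[0,0,4],[0,0,0]],[[0,0,3],[0,0,0]],[[0,0,1.5],[0,0,0]],[[0,0,0],[0,0,0]]]'
python3 -c "
from h import *
go([.3784,.3835,.0145],2)"
```

```text
clock: 75.75
tcp_pos: [0.3824, 0.3734, 0.0312]
orientation: [0.039, -3.141, 0.015]
contact_force: [-0.6, -1.1, -1.9]
grip_width: 0.0347
gripper_force: 80.5
at [0.3824 0.3734 0.0312] turn [-0.01  -0.001 -0.01 ] shift cm [0.37 1.03 1.67] t 75.75
```

```bash

python3 -m crank '[[[0.3,1,0.5],[-0.01,0,-0.01]],[[0,0,0.6],[0,0,0]],[[0,0,0.5],[0,0,0]],[[0,0,0],[0,0,0]]]'
python3 -m crank '[[[0,0,0],[0,0,0]],[[0,0,0],[0,0,0]],[[0,0,0],[0,0,0]]]' 5.4
python3 -m crank '[[[0,0,-3],[0,0,0]],[[0,0,-5],[0,0,0]],[[0,0,-5],[0,0,0]],[[4,0,-4],[0,0,0]],[[0,-4,-3],[0,0,0]]]'
python3 -c "
from h import *
im,d,c,s=shot('top','t19')
print(s['joints'])
for k in blobs(im,'orange',60): print('orange',rect(c,k,.02))
wands(im,c,'red',60);wands(im,c,'blue',60)
cv2.imwrite('pics/t19c.png',cv2.resize(im[80:300,90:460,::-1],None,fx=2.1,fy=2.1))"
```

```text
clock: 76.15
tcp_pos: [0.3802, 0.3857, 0.0177]
orientation: [-0.056, 3.138, 0.006]
contact_force: [0.1, -0.5, -1.8]
grip_width: 0.0344
gripper_force: 80.6
clock: 76.45
tcp_pos: [0.3804, 0.3862, 0.0182]
orientation: [-0.056, 3.137, 0.008]
contact_force: [0.4, 0.6, -1.0]
grip_width: 0.0538
gripper_force: 0.0
clock: 76.95
tcp_pos: [0.3406, 0.3497, 0.2161]
orientation: [-0.074, 3.137, 0.017]
contact_force: [1.5, -0.7, 0.9]
grip_width: 0.0538
gripper_force: 0.0
[-0.0778  0.3284 -0.9977  1.9656  0.3242  1.0062  0.3928]
orange (array([0.4318, 0.3881]), 151.84255981445312, 36.501220703125, 178.33180236816406)
red [350. 181.] c [ 0.5891 -0.1907] LxW 51 26 ang 82.0
red [427. 173.] c [ 0.6124 -0.3975] LxW 39 23 ang -82.6
red [405. 176.] c [ 0.6043 -0.3352] LxW 45 38 ang -89.8
blue [376. 176.] c [ 0.6066 -0.2586] LxW 62 23 ang -72.2
```

View pics/t19c.png

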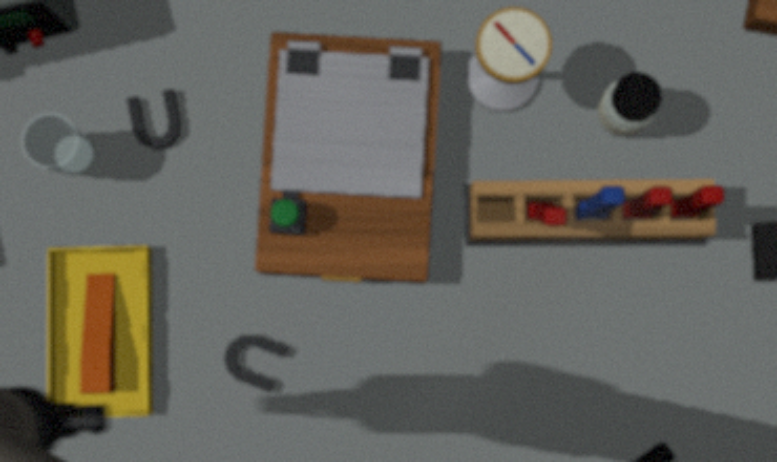

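```bash
python3 - <<'E'
from h import *
im,d,c,s=shot('top','t20')
for col in('red','blue'):
    for k in blobs(im,col,60):
        m=np.zeros(d.shape,np.uint8);cv2.drawContours(m,[k],-1,255,-1);v,u=np.nonzero(m)
        X=bydepth(c,np.c_[u,v],d[v,u]); X=X[(X[:,2]<.2)&(X[:,2]>.05)]; t=X[X[:,2]>np.percentile(X[:,2],95)-.012]
        print(col,'top',t.mean(0),'zmax',np.percentile(X[:,2],97))
E
```

```text
red top [ 0.5672 -0.1799  0.1697] zmax 0.17360471779057068
red top [ 0.5908 -0.356   0.17  ] zmax 0.17438806898130282
red top [ 0.5896 -0.2986  0.17  ] zmax 0.1741730851322586
blue top [ 0.5891 -0.2439  0.1694] zmax 0.17363346973409488
```

```bash
python3 -c "
from bench import r
print(r.hand_in())"
```

```text
the job is handed in; nothing more can be done
None
```

The job is handed in, with no verdict returned: all four wands stand head-down in slots 2–5 (the one in slot 2 leans about 8° but is fully seated), the lid came down shut, the catch was pressed to its stop, and the wedge lies flat in the yellow tray.

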